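Set the washed circuit boards out to dry

ROBOT

A 6-joint arm with a two-finger parallel gripper is mounted at the origin on the work surface. World frame = base frame: x ahead of the robot, y to its left, z up, the work surface at z = 0. Lengths are in m, angles in rad, forces in N, time in s.
With the tool pointing down it reaches from about 0.425 to 1.125 m from the base axis. Payload 14.9 kg.
Tool frame: the origin (TCP) lies on the centre line of the jaws, within the pads' length; the fingertips stand 22 mm ahead of it and the grasp point (between the pads) lies 3 mm ahead of it (env.tip_reach is the distance from the TCP to the fingertips, in m); z points along the fingers, y is the direction in which the jaws open and shut (so a half turn about z gives the same grasp; the last joint's range is limited). The gripper opens to 91 mm and grips with 3 to 60 N. Pads are 32 mm wide; open, the fingers measure 118 mm over their backs; the gripper's body (76 mm by 178 mm) begins 60 mm behind the grasp point.
Start: joints at [1.14, 0.379, 1.734, -0, 1.028, -0.033], TCP at [0.271, 0.645, 0.236] pointing down, gripper open.
Joint ranges: [-2.77, 2.77], [-0.74, 2.19], [0, 2.66], [-1.06, 4.2], [0.31, 2.87], [-3.08, 3.08]. Speed limits (rad/s): [1.89, 1.89, 2.39, 3.14, 3.14, 3.14].

INTERFACE

Orientations are given as a unit quaternion [w, x, y, z].
In Python, from cell import env gives the robot as it stands.
- The arm moves only by the shell command python3 -m pendant 'ROWS' [FORCE]. ROWS is JSON, a list of rows, each a list of 3 entries, a list of its own where there are three numbers: the shift along the world's x, y, z as a fraction of full scale, then the turn about the world's z as a fraction of full scale, then the finger opening in mm, from 0 to 91.2. In form: [[[tx, ty, tz], twist, grip], ...]. A call has 1 to 8 rows; each row shifts and turns the commanded pose from where the row before left it; what a row does not reach is not made up. Full scale, the value 1, is 0.04 m for a shift and pi/2 rad for a turn. A row lasts 1/10 s, in which the tool goes at most 50 mm and 8.59 degrees, less where a joint would pass 70% of its speed; a pose out of reach is approached as far as the arm can. A call with a number of a shift or a turn outside -1 to 1 is refused whole. A call with a gripper value outside its range is refused whole. The fingers move at their own pace and stop on an object; FORCE is the grip in N (left out, the last holds). Time passes only in rows, so rows that do not move let the fingers close. It gives the time, the measured TCP pose, the force and the opening at its end, in the units of the state.
- env.observe(): the state, without advancing time (a new reading comes with each control period).
- env.grab_frame(name): name is "scene" or "top" or "wrist"; returns a dict with "pixels" (420x560x3 uint8, red, green, blue), "fx", "fy", "cx", "cy" (pixels), "k1" (the pictures are not rectified: a ray, as slopes to the right and down, at radius r is drawn at 1 + k1 r^2 times it, then the intrinsics apply), "eye" and "attitude" of the camera in the world. Camera axes: x right, y down, z forward; pixel columns grow to the right and rows downward; lengths in m; the calibration is good to about 2 mm. A picture is of the moment at which its call begins. There is no depth.
- env.hand_in(): hands the job in, once; it reports no verdict.
The state is a dict: "t": time; "joints": joint angles; "qvel": joint speeds; "joint_efforts": joint torques, N m; "position": TCP position; "tcp_rot": TCP orientation; "contact_force": force on the tool from outside, world axes, zero at the start; "moment": the same for the moment, N m; "width": finger opening in m.
Only numpy, scipy, OpenCV 4.12 (cv2) and the standard library are available. Lean on these libraries where they do the work, as an engineer would, in place of code of your own. Each camera call takes 0.05 s, during which the arm holds its last target.

TASK

Set the washed circuit boards out to dry: first clear the brush out of the drying stand's drip tray and lay it lengthwise in the black tool tray, raise the stand's folded backrest until it rests back on its stop, and swing the hold-down bar on the wash rack clear of the boards. Then draw every board up out of the rack and lean it against the backrest side by side, lower edge in the drip tray, puller bar up and component side facing outward (away from the backrest), with a gap between neighbours. Once all the boards are leaning, turn the fan's speed knob clockwise as far as it goes, swing the bar fully back over the empty rack, and leave the other things on the bench where they are.

Things in the scene. Friction and masses are not known exactly. Their poses are not given: they have to be found in the camera images.
- card_1: Circuit board 72 mm wide, 120 tall, 0.09 kg: green sheet 3 mm thick, grey puller bar along its top edge (56 long, 10 thick, 108 to 120 mm up; sheet only 48 wide from 100 up). Origin: middle of the lower edge, mid-plane; z up the board, y along its width, x out of the component side (parts to 9.5 mm out, 20 to 90 up); back flat. May be absent. Starts in a rack slot, x towards the rack's +y.
- card_2: Circuit board 72 mm wide, 120 tall, 0.09 kg: green sheet 3 mm thick, grey puller bar along its top edge (56 long, 10 thick, 108 to 120 mm up; sheet only 48 wide from 100 up). Origin: middle of the lower edge, mid-plane; z up the board, y along its width, x out of the component side (parts to 9.5 mm out, 20 to 90 up); back flat. May be absent. Starts in a rack slot, x towards the rack's +y.
- card_3: Circuit board 72 mm wide, 120 tall, 0.09 kg: green sheet 3 mm thick, grey puller bar along its top edge (56 long, 10 thick, 108 to 120 mm up; sheet only 48 wide from 100 up). Origin: middle of the lower edge, mid-plane; z up the board, y along its width, x out of the component side (parts to 9.5 mm out, 20 to 90 up); back flat. May be absent. Starts in a rack slot, x towards the rack's +y.
- rack: Grey wash rack, foot 100 (x) by 215 (y) mm, fixed. Origin: centre of the underside. Upright slots at y = -45, 0, +45 mm hold boards by their side edges (gap 5 mm, floor 8 mm high, side walls to 70 mm high); a seated board's top is 128 mm high. 10 mm posts at y = -95 and +95 carry the hold-down bar over the boards.
- hold_bar (a joint): Steel hold-down bar, 205 mm long, 12 wide, 131 to 139 mm above the bench, on an upright pivot at the rack's y = -95 mm post: 0 lies over the boards; grows as the free end swings level from the rack's +y towards its -x, to 1.5 rad. Slight friction, stays where left.
- hold_bar_peg (a point): Middle of the upright black grip peg (14 mm diameter, 26 tall) on top of the bar near its free end, 180 mm from the pivot axis.
- stand: Steel drying stand, fixed: drip tray with edges at x = -31 and +45, y = -155 and +155 mm; floor 18 mm high, lip to 24 (inside x = -28 to +42, y = -152 to +152). Origin: on the bench under the tray. Front is -x: a leaning board has its foot towards -x, its top towards +x and its component side towards -x.
- backrest (a joint): The stand's backrest: a round bar, 10 mm thick, 294 long, along the stand's y, on two side legs hinged at x = -5, z = 30 mm, bar axis 62 mm from the hinge. 0: folded level, bar in front of the tray (x = -67). It rises over the tray to rest by its weight on a stop at 1.92 rad, 20 deg past upright (bar at x = 16, z = 88); let go short of upright it falls forward.
- backrest_bar (a point): Middle of the backrest's bar, on its axis.
- brush: Wooden cleaning brush, 150 mm long, 18 to 22 wide, 16 high, 0.04 kg. Origin: underside, at mid-length; x along it to the black bristles, z up. Starts in the drip tray, about along the stand's y.
- tool_tray: Black open tray, 210 (x) by 76 (y) mm, 20 mm high, walls and floor 3 mm, fixed. Origin: centre of the underside.
- fan: Small white desk fan behind the stand, blowing to its -x, fixed. Foot 150 (x) by 100 (y) by 30 mm; origin: centre of the foot's underside; round head 120 mm across at x = +50 mm, top 178 mm high.
- fan_knob (a joint): The fan's speed knob, on the foot at x = -45 mm: grows clockwise seen from above, stop at 1.5 rad (fully on); light friction.
- fan_knob_grip (a point): On the knob's axis at the height to grip (67 mm up). The knob has an upright bar, 34 mm long, 14 thick, 44 to 74 mm up, that lies along the fan's x axis at angle 0 and turns with the knob: pinch it across.
- multimeter: Hand multimeter, 136 x 72 x 31 mm, lying flat. Not part of the job: leave it. Origin: centre of the underside.
- cassette: Data cassette, 102 x 64 x 12 mm, lying flat. Not part of the job: leave it. Origin: centre of the underside.
- solder_reel: Reel of solder, 56 mm diameter, 46 mm high. Not part of the job: leave it. Origin: centre of the underside.
- cleaner: White bottle, 60 mm diameter, 150 mm high. Not part of the job: leave it. Origin: centre of the underside.
- screwdriver: Screwdriver with red handle, about 200 mm long. Not part of the job: leave it. Origin: centre of the underside.
- mouse: Black round computer mouse, 62 mm, 34 mm high. Not part of the job: leave it. Origin: centre of the underside.

How it is judged:
By the outcome, as a careful person would: the job done as asked, in the order asked, and still so for the second after the job is handed in, with the robot touching nothing.
Of card_1, card_2, card_3 only 2 to 3 are there at a start; the rules pass over those that are not, and their reading is None.
At some moment in a run one of brush may be knocked a few centimetres aside while the robot is not near it.
Once in a run the grip may slacken for a moment while it holds something.
It also fails if it takes over 208 s, if anything falls off the work surface, if the arm or the gripper's body presses on something with over 40 N, if the wrist force passes 120 N, or if a joint passes its speed limit or range.

## Working session

There is one attempt and no reset: what is moved stays moved. The work goes in short steps, Python scripts to look and compute and a shell command to move; the robot and the scene stay as the last step left them, time stands still between calls to the robot, and variables do not carry over. Pictures are saved under pics/ and viewed, and the job is handed in when it is done.

```bash
ls; mkdir -p pics
cat > h.py <<'E'
from cell import env
import numpy as np, cv2
from scipy.spatial.transform import Rotation as R
def snap(name,fn,crop=None,scale=1):
    f=env.grab_frame(name); im=cv2.cvtColor(f["pixels"],cv2.COLOR_RGB2BGR)
    cv2.imwrite(f"pics/{fn}_raw.png",im)
    import json
    json.dump({k:np.asarray(v).tolist() for k,v in f.items() if k!="pixels"},open(f"pics/{fn}.json","w"))
    if crop: x0,y0,x1,y1=crop; im=im[y0:y1,x0:x1]
    if scale!=1: im=cv2.resize(im,None,fx=scale,fy=scale,interpolation=cv2.INTER_CUBIC)
    cv2.imwrite(f"pics/{fn}.png",im); return f
def cam(fn):
    import json
    return json.load(open(f"pics/{fn}.json"))
def att(f):
    a=np.array(f["attitude"]); 
    return a if a.shape==(3,3) else R.from_quat([a[1],a[2],a[3],a[0]]).as_matrix()
def ray(f,u,v):
    K=np.array([[f["fx"],0,f["cx"]],[0,f["fy"],f["cy"]],[0,0,1.]])
    p=cv2.undistortPoints(np.array([[[u,v]]],float),K,np.array([f["k1"],0,0,0.]))[0,0]
    return np.array(f["eye"]),att(f)@np.array([p[0],p[1],1.])
def at_z(f,u,v,z):
    e,d=ray(f,u,v); return e+d*(z-e[2])/d[2]
def proj(f,P):
    c=att(f).T@(np.array(P,float)-np.array(f["eye"])); x,y=c[0]/c[2],c[1]/c[2]
    s=1+f["k1"]*(x*x+y*y); return np.array([f["fx"]*x*s+f["cx"],f["fy"]*y*s+f["cy"]])
def tri(obs):
    A=np.zeros((3,3));b=np.zeros(3)
    for f,u,v in obs:
        e,d=ray(f,u,v);d=d/np.linalg.norm(d);M=np.eye(3)-np.outer(d,d);A+=M;b+=M@e
    return np.linalg.solve(A,b)
def crop(fn,x0,y0,x1,y1,s,out):
    im=cv2.imread(f"pics/{fn}_raw.png")[y0:y1,x0:x1]
    cv2.imwrite(f"pics/{out}.png",cv2.resize(im,None,fx=s,fy=s,interpolation=cv2.INTER_CUBIC))
E
python3 - <<'E'
from h import *
for n in ["scene","top","wrist"]:
    f=snap(n,n+"0"); print(n,{k:np.round(v,4).tolist() for k,v in f.items() if k!="pixels"})
print(env.observe())
E
```

```text
pics
scene {'fx': 434.6933, 'fy': 434.6933, 'cx': 275.246, 'cy': 216.3128, 'k1': -0.1322, 'eye': [1.3503, -0.4583, 1.0771], 'attitude': [-0.3172, 0.8087, 0.4624, -0.1774]}
top {'fx': 535.0036, 'fy': 535.0036, 'cx': 280.9811, 'cy': 216.0752, 'k1': -0.209, 'eye': [0.4837, 0.0006, 1.8782], 'attitude': [0.022, -0.7003, 0.7131, -0.0237]}
wrist {'fx': 332.8228, 'fy': 332.8228, 'cx': 282.3399, 'cy': 206.2779, 'k1': 0.022, 'eye': [0.2098, 0.6703, 0.3851], 'attitude': [0.0993, 0.8271, 0.5493, 0.0654]}
{'t': 0.15, 'joints': array([ 1.13971294e+00,  3.79267239e-01,  1.73460771e+00,  3.82482891e-05,
        1.02849158e+00, -3.32912012e-02]), 'qvel': array([ 6.81804730e-04, -7.03845594e-05, -1.46607885e-03, -5.88638190e-04,
       -1.11284701e-03, -4.81278517e-05]), 'joint_efforts': array([ 1.08214364e-03, -7.64112139e+01, -4.34657621e+01,  6.50605489e-02,
        4.10342531e-02, -1.59812532e-05]), 'position': array([0.27105336, 0.64511262, 0.2354728 ]), 'tcp_rot': array([-1.04973934e-04,  1.97596976e-01,  9.80283268e-01, -3.72786158e-04]), 'contact_force': array([0.37608385, 0.8132183 , 0.26705043]), 'moment': array([ 0.04682558, -0.00124418,  0.00774375]), 'width': 0.091374409077072}
```

View pics/scene0.png

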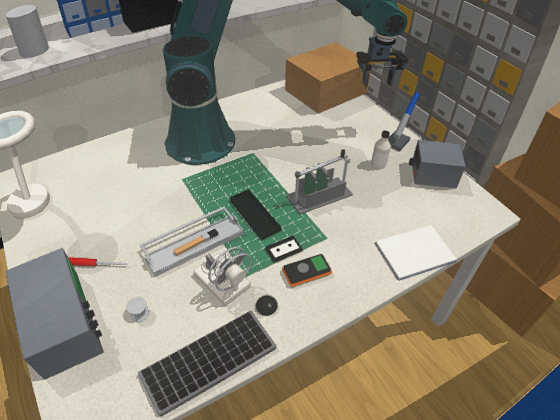

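View pics/top0.png

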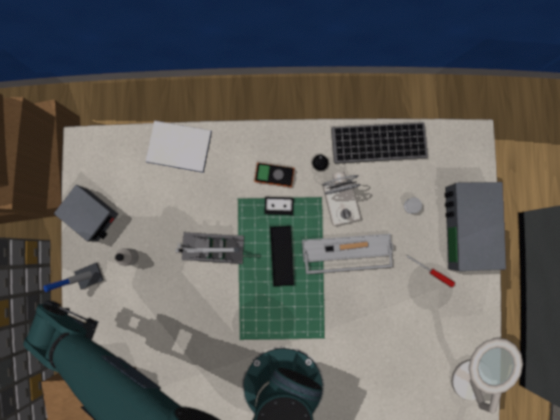

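View pics/wrist0.png

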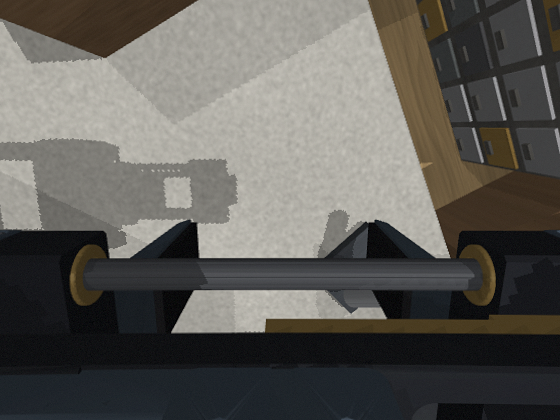

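Run:
```python
from h import *
crop("top0",290,170,410,280,6,"a1")
crop("top0",170,220,310,300,5.7,"a2")
crop("scene0",130,200,260,310,6,"a3")
crop("scene0",270,140,370,220,8,"a4")
```

```text
(no output)
```

View pics/a1.png

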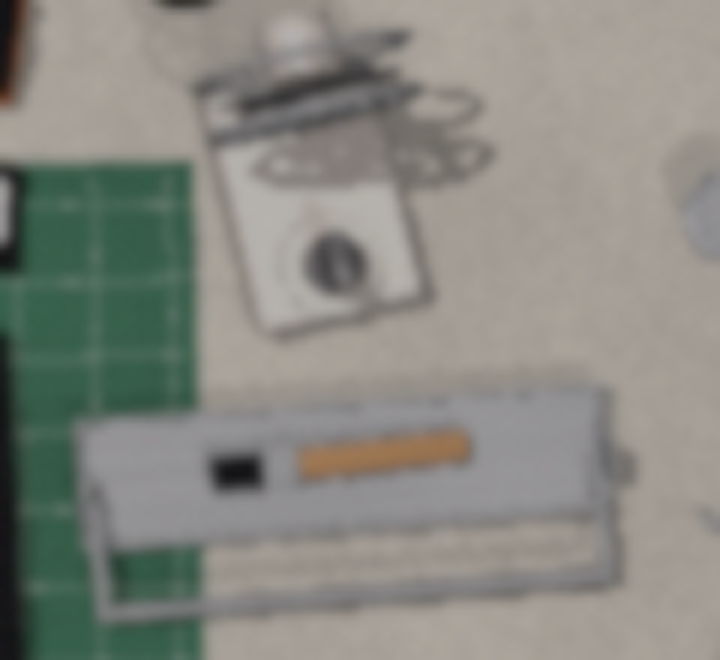

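View pics/a2.png

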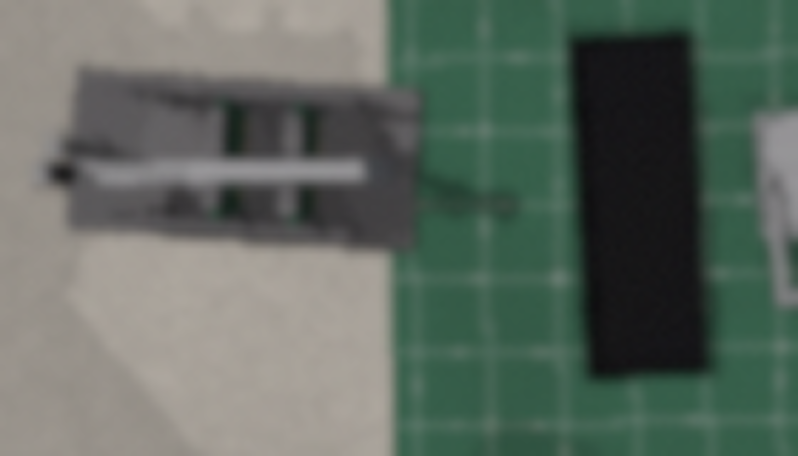

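View pics/a3.png

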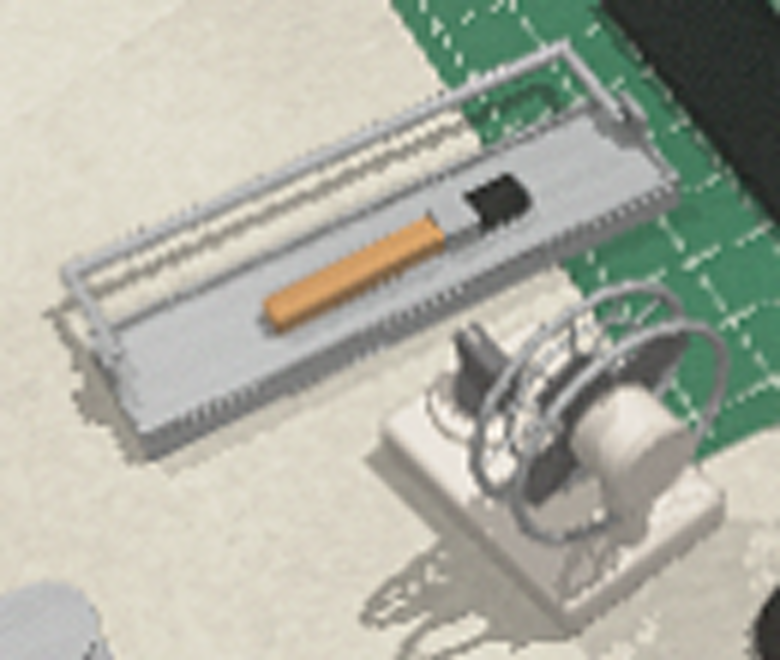

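View pics/a4.png

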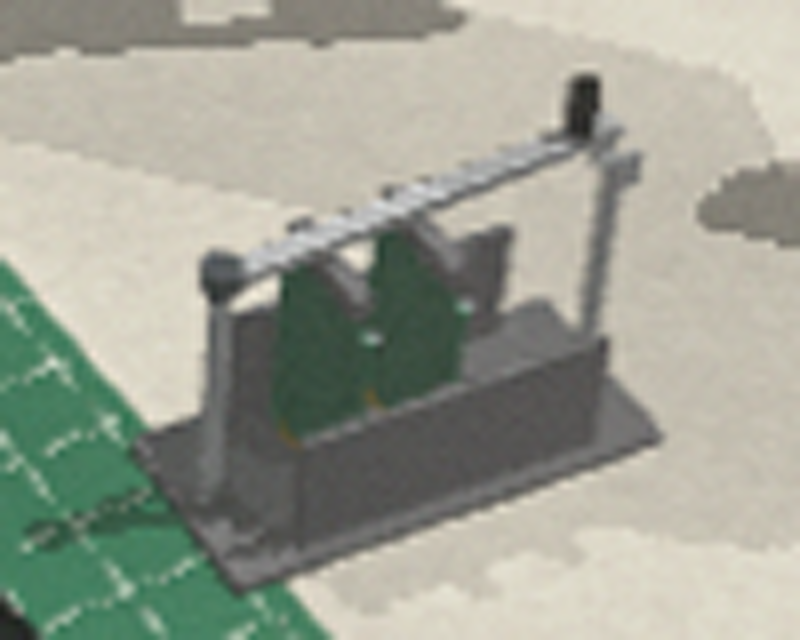

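```bash
cat > fit.py <<'E'
from h import *
from scipy.optimize import least_squares
def fit(obs,x0):
    # obs: (f,u,v,(lx,ly,lz))
    def r(p):
        c,s=np.cos(p[2]),np.sin(p[2]); o=[]
        for f,u,v,l in obs:
            P=[p[0]+c*l[0]-s*l[1],p[1]+s*l[0]+c*l[1],l[2]]; o+=list(proj(f,P)-[u,v])
        return np.array(o)
    q=least_squares(r,x0,loss="soft_l1"); return q.x,np.round(r(q.x).reshape(-1,2),1)
E
python3 - <<'E'
from fit import *
T=cam("top0");S=cam("scene0")
a1=lambda x,y:(T,x/6+290,y/6+170); a2=lambda x,y:(T,x/5.7+170,y/5.7+220)
a3=lambda x,y:(S,x/6+130,y/6+200); a4=lambda x,y:(S,x/8+270,y/8+140)
D={}
D["stand"]=[(*a1(80,425),(.045,.155,.024)),(*a1(605,388),(.045,-.155,.024)),(*a1(110,612),(-.067,.147,.03)),(*a1(610,582),(-.067,-.147,.03)),
 (*a3(150,435),(.045,-.155,.024)),(*a3(680,180),(.045,.155,.024)),(*a3(70,272),(-.067,-.147,.03)),(*a3(565,48),(-.067,.147,.03))]
D["rack"]=[(*a2(78,68),(.05,.1075,.004)),(*a2(420,92),(.05,-.1075,.004)),(*a2(413,248),(-.05,-.1075,.004)),(*a2(70,230),(-.05,.1075,.004)),
 (*a4(240,590),(.05,-.1075,.004)),(*a4(660,437),(.05,.1075,.004)),(*a4(135,445),(-.05,-.1075,.004)),(*a4(583,108),(0,.085,.152)),(*a2(62,172),(0,.085,.152))]
D["tray"]=[(*a2(572,38),(.105,.038,.02)),(*a2(690,35),(.105,-.038,.02)),(*a2(708,375),(-.105,-.038,.02)),(*a2(590,375),(-.105,.038,.02))]
D["fan"]=[(*a1(270,335),(-.075,.05,.03)),(*a1(432,300),(-.075,-.05,.03)),(*a1(337,265),(-.045,0,.074)),(*a3(385,430),(-.075,-.05,.03)),(*a3(570,605),(.075,-.05,.03)),(*a3(722,495),(.075,.05,.03))]
D["brush"]=[(*a1(212,470),(.075,0,.034)),(*a1(470,447),(-.075,0,.034)),(*a3(528,197),(.075,0,.034)),(*a3(268,312),(-.075,0,.034))]
for k,o in D.items():
    g=at_z(o[0][0],o[0][1],o[0][2],.02); y0=1.6 if k=="brush" else 0
    p,r=fit(o,[g[0],g[1],y0]); print(k,np.round(p,4),r.tolist())
E
```

```text
stand [ 0.4803 -0.2348  0.0457] [[-0.8, -0.6], [-0.1, -0.2], [-1.3, 0.5], [-0.6, -0.4], [-1.9, 0.1], [-0.4, -0.2], [-0.4, 0.1], [-0.3, 0.2]]
rack [ 0.4945  0.2369 -0.0596] [[-0.5, 1.2], [0.1, -0.4], [0.1, 0.8], [-0.5, 1.1], [-0.3, 0.6], [0.1, -0.4], [-1.1, 0.1], [1.6, 2.0], [0.2, -2.9]]
tray [ 0.4646 -0.0068  0.0304] [[-0.5, -0.2], [0.7, -0.7], [0.5, 0.1], [-0.7, 1.1]]
fan [ 0.6486 -0.2183  0.2404] [[-1.1, 0.6], [-0.5, -0.9], [0.9, -0.6], [-2.3, -1.1], [-0.4, 1.5], [0.8, -0.9]]
brush [ 0.496  -0.2298  1.6176] [[-0.3, -1.1], [-0.3, -0.2], [-0.5, -1.1], [-0.4, -0.0]]
```

```bash
R='[[0.5,-0.9,0],-0.03,91]'; python3 -m pendant '[[[0.5,-0.9,0],-0.03,70],[[0.5,-0.9,0],-0.03,70],[[0.5,-0.9,0],-0.03,70],[[0.5,-0.9,0],-0.03,70],[[0.5,-0.9,0],-0.03,70],[[0.5,-0.9,0],-0.03,70],[[0.5,-0.9,0],-0.03,70],[[0.5,-0.9,0],-0.03,70]]' 30
```

```text
t: 0.95
position: [0.4316, 0.3558, 0.2359]
tcp_rot: [-0.0, 0.379, 0.926, -0.0]
contact_force: [-0.2, -0.1, -0.2]
width: 0.0697
```

```bash
python3 -m pendant '[[[0.2,-0.9,0],-0.03,70],[[0.2,-0.9,0],-0.03,70],[[0.2,-0.9,0],-0.03,70],[[0.2,-0.9,0],-0.03,70],[[0.2,-0.9,0],-0.03,70],[[0.2,-0.9,0],-0.03,70],[[0.2,-0.9,0],-0.03,70],[[0.2,-0.9,0],-0.03,70]]'
python3 -m pendant '[[[0,-0.9,0],-0.03,70],[[0,-0.9,0],-0.03,70],[[0,-0.9,0],-0.03,70],[[0,-0.9,0],-0.03,70],[[0,-0.9,0],-0.03,70],[[0,-0.9,0],-0.03,70],[[0,-0.9,0],-0.03,70],[[0,-0.9,0],-0.03,70]]'
python3 - <<'E'
from h import *
snap("wrist","w1")
E
```

```text
t: 1.75
position: [0.4952, 0.0678, 0.2359]
tcp_rot: [0.0, 0.545, 0.838, 0.0]
contact_force: [0.8, 0.2, 0.8]
width: 0.0703
t: 2.55
position: [0.4949, -0.2201, 0.2359]
tcp_rot: [0.0, 0.693, 0.721, 0.0]
contact_force: [0.6, 0.6, 0.8]
width: 0.0698
```

View pics/w1.png

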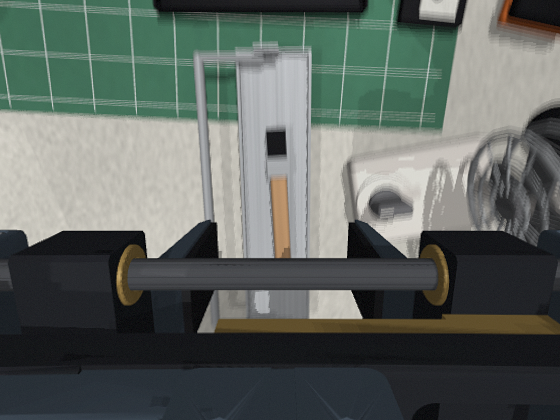

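Run:
```python
from h import *
W=cam("w1")
print(at_z(W,276,129,.034),at_z(W,280,220,.034)); 
for p in [(.075,0),(-.075,0)]:
    pass
o=np.array([.4803,-.2348]);c,s=np.cos(.0457),np.sin(.0457)
for l in [(.045,.155,.024),(-.031,.155,.024),(-.067,.147,.03),(-.067,0,.03),(.045,0.05,.024)]:
    P=[o[0]+c*l[0]-s*l[1],o[1]+s*l[0]+c*l[1],l[2]]; print(l,proj(W,P))
print(env.observe()["joints"])
```

```text
[ 0.48547545 -0.15855272  0.034     ] [ 0.49324103 -0.25558257  0.034     ]
(0.045, 0.155, 0.024) [311.76184562  46.92208346]
(-0.031, 0.155, 0.024) [235.53023074  47.42329248]
(-0.067, 0.147, 0.03) [198.45998017  55.03768114]
(-0.067, 0, 0.03) [207.67570307 200.66465924]
(0.045, 0.05, 0.024) [310.22681958 153.45539743]
[-4.66954068e-01  1.32034666e-01  2.05147586e+00 -1.08613630e-03
  9.56770980e-01 -5.02444260e-01]
```

```bash
python3 -m pendant '[[[-0.04,-0.3,-0.5],0.015,40],[[-0.04,-0.03,-0.9],0,40],[[0,0,-0.9],0,40],[[0,0,-0.9],0,40],[[0,0,-0.6],0,40],[[0,0,0],0,40]]'
python3 - <<'E'
from h import *
snap("wrist","w2")
E
```

```text
t: 3.2
position: [0.4901, -0.2308, 0.081]
tcp_rot: [-0.003, 0.684, 0.73, -0.001]
contact_force: [-0.4, -0.1, 1.2]
width: 0.0402
```

View pics/w2.png

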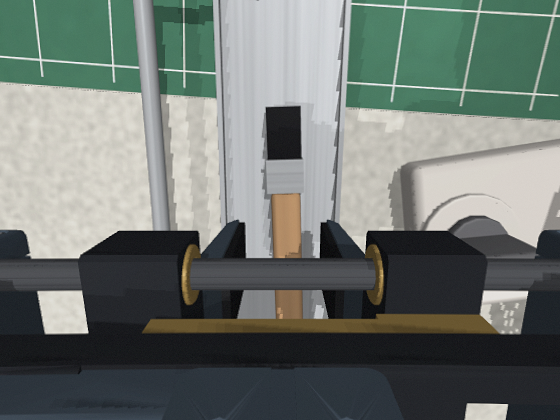

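```bash
python3 -m pendant '[[[0,0,-0.5],0,40],[[0,0,-0.35],0,40],[[0,0,0],0,5],[[0,0,0],0,5],[[0,0,0],0,5],[[0,0,0],0,5],[[0,0,0],0,5]]' 30
python3 -m pendant '[[[0,0,0.4],0,5],[[0,0,0.7],0,5],[[0,0,0.7],0,5],[[0,0,0],0,5]]'
python3 - <<'E'
from h import *
snap("wrist","w3")
E
```

```text
t: 3.95
position: [0.4925, -0.2321, 0.0508]
tcp_rot: [0.001, 0.684, 0.73, 0.0]
contact_force: [-1.4, 0.8, 8.2]
width: 0.0178
t: 4.35
position: [0.4939, -0.2328, 0.1263]
tcp_rot: [0.003, 0.684, 0.73, 0.001]
contact_force: [-0.1, -0.4, -1.0]
width: 0.0177
```

View pics/w3.png

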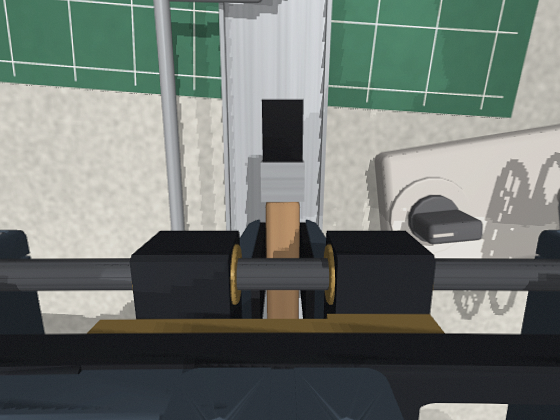

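```bash
python3 -m pendant '[[[-0.06,0.3,0],-0.085,5],[[-0.06,0.47,0],-0.085,5],[[-0.06,0.5,0],-0.085,5],[[-0.06,0.5,0],-0.085,5],[[-0.06,0.5,0],-0.085,5],[[-0.06,0.5,0],-0.085,5],[[-0.06,0.5,0],-0.085,5],[[-0.06,0.5,0],-0.085,5]]'
python3 -m pendant '[[[-0.06,0.5,0],-0.085,5],[[-0.06,0.5,0],-0.085,5],[[-0.06,0.5,0],-0.085,5],[[-0.06,0.36,0],-0.085,5],[[0,0,0],0,5]]'
python3 - <<'E'
from h import *
snap("wrist","w4")
E
```

```text
t: 5.2
position: [0.4721, -0.0801, 0.1215]
tcp_rot: [-0.0, 0.961, 0.278, -0.0]
contact_force: [0.7, -0.1, -0.9]
width: 0.0177
t: 5.7
position: [0.4624, -0.0055, 0.1215]
tcp_rot: [-0.0, 1.0, 0.016, -0.001]
contact_force: [0.6, 0.2, -0.4]
width: 0.0176
```

View pics/w4.png

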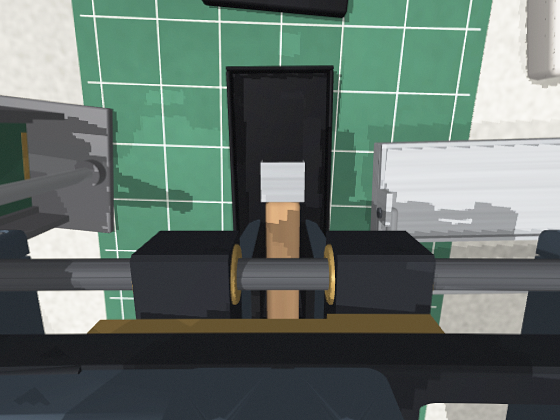

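```bash
python3 -m pendant '[[[0.05,0,-0.6],0,5],[[0,0,-0.8],0,5],[[0,0,-0.5],0,5],[[0,0,-0.2],0,5],[[0,0,0],0,5],[[0,0,0],0,30],[[0,0,0],0,30],[[0,0,0],0,30]]'
python3 -m pendant '[[[0,0,0.6],0,30],[[0,0,0.9],0,30],[[0,0,0.9],0,30],[[0,0,0.9],0,30]]'
python3 - <<'E'
from h import *
snap("wrist","w5");snap("top","t5")
E
```

```text
t: 6.55
position: [0.4657, -0.0068, 0.0387]
tcp_rot: [0.0, 1.0, 0.017, 0.001]
contact_force: [0.1, 0.4, -0.6]
width: 0.0299
t: 6.95
position: [0.465, -0.0066, 0.1718]
tcp_rot: [0.0, 1.0, 0.017, 0.0]
contact_force: [-0.2, -0.5, -0.1]
width: 0.0297
```

View pics/w5.png

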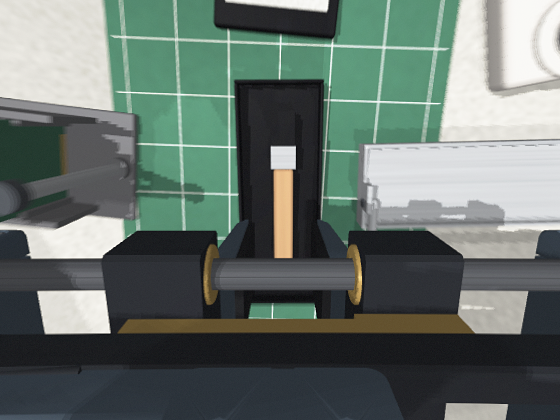

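```bash
python3 -m pendant '[[[-0.1,-0.4,0],0.084,30],[[-0.1,-0.5,0],0.084,30],[[-0.1,-0.5,0],0.084,30],[[-0.1,-0.5,0],0.084,30],[[-0.1,-0.5,0],0.084,30],[[-0.1,-0.5,0],0.084,30],[[-0.1,-0.5,0],0.084,30],[[-0.1,-0.5,0],0.084,30]]'
python3 -m pendant '[[[-0.12,-0.5,0],0.084,30],[[-0.12,-0.5,0],0.084,30],[[-0.12,-0.5,0],0.084,30],[[-0.12,-0.38,0],0.084,30],[[0,0,-0.5],0,30],[[0,0,-0.9],0,30],[[0,0,-0.6],0,30],[[0,0,0],0,30]]'
python3 - <<'E'
from h import *
snap("wrist","w6")
W=cam("w6");print(env.observe()["position"])
o=np.array([.4803,-.2348]);c,s=np.cos(.0457),np.sin(.0457)
for y in [.147,.05,.0]:
    l=(-.067,y,.03);P=[o[0]+c*l[0]-s*l[1],o[1]+s*l[0]+c*l[1],l[2]]; print(P,proj(W,P))
E
```

```text
t: 7.85
position: [0.4327, -0.1634, 0.1699]
tcp_rot: [0.0, 0.854, 0.521, 0.0]
contact_force: [0.2, -0.4, 0.5]
width: 0.0297
t: 8.65
position: [0.4122, -0.2368, 0.0875]
tcp_rot: [-0.002, 0.69, 0.724, -0.0]
contact_force: [1.2, 0.2, 0.4]
width: 0.03
[ 0.41314356 -0.23731121  0.08911282]
[np.float64(0.4066543903728393), np.float64(-0.09101431162092713), 0.03] [285.62185827 -27.08704419]
[np.float64(0.4110857475227393), np.float64(-0.1879130374836031), 0.03] [285.14019186 153.62110784]
[np.float64(0.4133699522391826), np.float64(-0.23786083432003402), 0.03] [284.94423403 231.01145923]
```

View pics/w6.png

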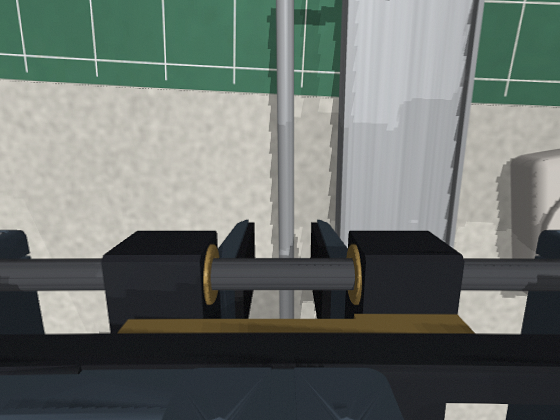

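```bash
python3 -m pendant '[[[0,0,-0.5],0,30],[[0,0,-0.5],0,30],[[0,0,-0.28],0,30],[[0,0,0],0,5],[[0,0,0],0,5],[[0,0,0],0,5],[[0,0,0],0,5]]' 20
python3 -m pendant '[[[0.03,0,0.31],0,5],[[0.09,0,0.295],0,5],[[0.15,0.01,0.27],0,5],[[0.2,0.01,0.24],0,5],[[0.24,0.01,0.19],0,5]]'
```

```text
t: 9.4
position: [0.4142, -0.2382, 0.0397]
tcp_rot: [0.0, 0.69, 0.724, -0.0]
contact_force: [-5.0, -1.4, 7.3]
width: 0.0095
t: 9.9
position: [0.4397, -0.2364, 0.0922]
tcp_rot: [-0.003, 0.69, 0.724, -0.002]
contact_force: [-19.3, -4.8, 20.1]
width: 0.0092
```

```bash
python3 -m pendant '[[[0,0,0],0,5],[[0.14,0.005,0.06],0,5],[[0.14,0.005,0.06],0,5]]'
```

```text
t: 10.2
position: [0.4528, -0.2361, 0.0974]
tcp_rot: [-0.001, 0.69, 0.724, -0.001]
contact_force: [-10.0, 5.0, 18.2]
width: 0.0093
```

```bash
python3 -m pendant '[[[0.15,0.005,0.08],0,5],[[0.15,0.01,0.06],0,5],[[0.15,0.005,0.02],0,5],[[0.15,0.01,0.0],0,5],[[0.15,0,-0.01],0,5],[[0.15,0.01,-0.02],0,5]]'
```

```text
t: 10.8
position: [0.4902, -0.2346, 0.1009]
tcp_rot: [0.0, 0.69, 0.723, 0.0]
contact_force: [-2.8, 1.1, 3.6]
width: 0.0094
```

Run:
```python
from h import *
snap("wrist","w7")
```

```text
(no output)
```

View pics/w7.png

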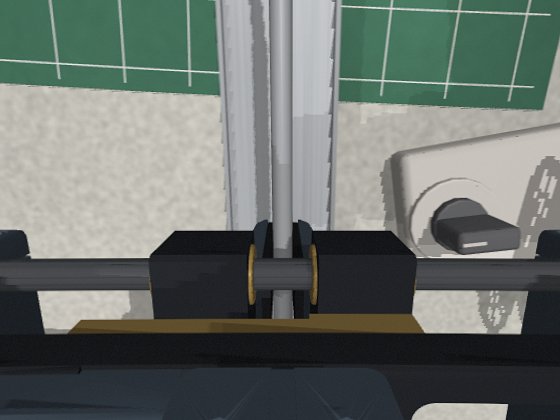

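```bash
python3 -m pendant '[[[0.1,0,-0.03],0,5],[[0.08,0.0,-0.02],0,5],[[0,0,0],0,5]]'
python3 -m pendant '[[[0,0,0],0,24],[[0,0,0],0,24],[[0,0,0],0,24],[[0,0,0.5],0,24],[[0,0,0.8],0,24],[[0,0,0.8],0,24],[[0,0,0],0,24]]'
python3 - <<'E'
from h import *
snap("wrist","w8");snap("scene","s8",(130,150,360,310),3.4)
E
```

```text
t: 11.15
position: [0.497, -0.2345, 0.0987]
tcp_rot: [-0.0, 0.69, 0.723, 0.0]
contact_force: [-1.1, 4.4, 1.5]
width: 0.0094
t: 11.85
position: [0.4987, -0.2358, 0.1869]
tcp_rot: [0.003, 0.69, 0.723, 0.001]
contact_force: [1.0, 0.6, 0.3]
width: 0.0243
```

View pics/w8.png

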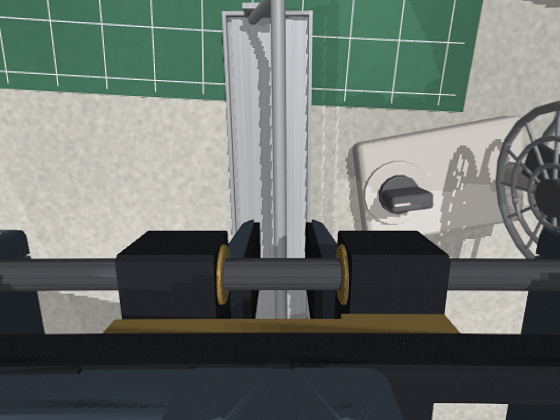

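View pics/s8.png

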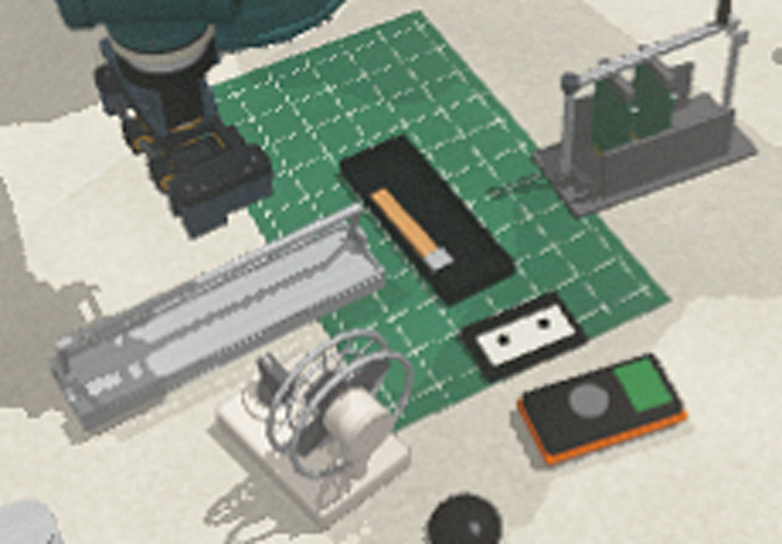

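```bash
python3 -m pendant '[[[0,0.5,0.5],-0.01,40],[[0,0.85,0.3],-0.01,40],[[0,0.9,0],-0.01,40],[[0,0.9,0],-0.01,40],[[0,0.9,0],-0.01,40],[[0,0.9,0],-0.01,40],[[0,0.9,0],-0.01,40],[[0,0.9,0],0,40]]'
python3 -m pendant '[[[0,0.9,0],0,40],[[0,0.9,0],0,40],[[0,0.9,0],0,40],[[0,0.9,0],0,40],[[0,0.9,0],0,40],[[0,0.6,0],0,40],[[0,0,0],0,40]]'
python3 - <<'E'
from h import *
snap("wrist","w9"); print(env.observe()["position"]); W=cam("w9"); T=cam("t5");S=cam("scene0")
print(tri([(cam("top0"),62/5.7+170,172/5.7+220),(S,583/8+270,108/8+140)]))
for l in [(0,.085,.165),(0,.085,.139),(0,-.095,.139)]:
    c,s=np.cos(-.0596),np.sin(-.0596); print(proj(W,[.4945+c*l[0]-s*l[1],.2369+s*l[0]+c*l[1],l[2]]))
W=cam("w8"); c,s=np.cos(.0457),np.sin(.0457)
for l in [(.016,.147,.088),(.016,.05,.088)]: print(proj(W,[.4803+c*l[0]-s*l[1],-.2348+s*l[0]+c*l[1],l[2]]))
E
```

```text
t: 12.75
position: [0.4959, 0.0367, 0.2136]
tcp_rot: [-0.001, 0.729, 0.684, -0.001]
contact_force: [1.1, -0.1, 0.3]
width: 0.0401
t: 13.45
position: [0.4962, 0.2414, 0.2135]
tcp_rot: [-0.0, 0.728, 0.685, -0.001]
contact_force: [-0.9, -0.8, -0.3]
width: 0.0404
[0.49605513 0.24005743 0.21345304]
[0.49016225 0.32192925 0.15385266]
[280.2396032   98.24676588]
[280.56544751 101.40096092]
[281.31642279 346.06147163]
[278.53451484  -5.72452795]
[278.89211114 144.17980497]
```

View pics/w9.png

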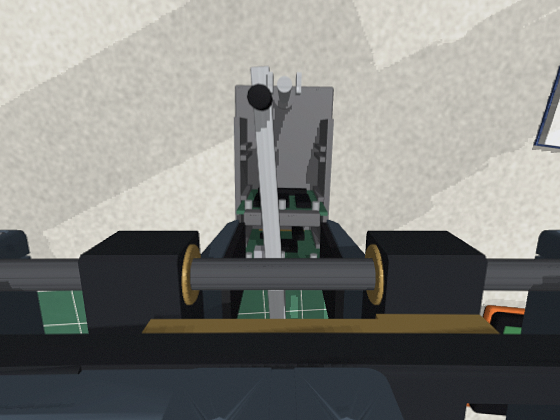

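```bash
python3 - <<'E'
from h import *
W=cam("w9"); print(at_z(W,260,97,.165),at_z(W,260,97,.152))
c,s=np.cos(-.0596),np.sin(-.0596);piv=np.array([.4945-s*-.095,.2369+c*-.095]);print(piv)
for th in [0,.05,.1,.2,.3,.4,.5,.6,.7,.8,.9,1,1.1,1.2]:
    a=-.0596+th; p=piv+.18*np.array([-np.sin(a),np.cos(a)]); print(th,p.round(4),np.hypot(*p).round(3))
E
crop() { :; }
python3 - <<'E'
from h import *
crop("w9",220,60,360,260,4,"w9c")
E
```

```text
[0.48816905 0.32311881 0.165     ] [0.4873777  0.32417533 0.152     ]
[0.48884135 0.14206868]
0 [0.4996 0.3217] 0.594
0.05 [0.4906 0.3221] 0.587
0.1 [0.4816 0.3219] 0.579
0.2 [0.4637 0.3203] 0.564
0.3 [0.446  0.3169] 0.547
0.4 [0.4287 0.3117] 0.53
0.5 [0.4121 0.3049] 0.513
0.6 [0.3962 0.2964] 0.495
0.7 [0.3813 0.2864] 0.477
0.8 [0.3674 0.2749] 0.459
0.9 [0.3548 0.2622] 0.441
1 [0.3434 0.2482] 0.424
1.1 [0.3336 0.2331] 0.407
1.2 [0.3253 0.2172] 0.391
```

View pics/w9c.png

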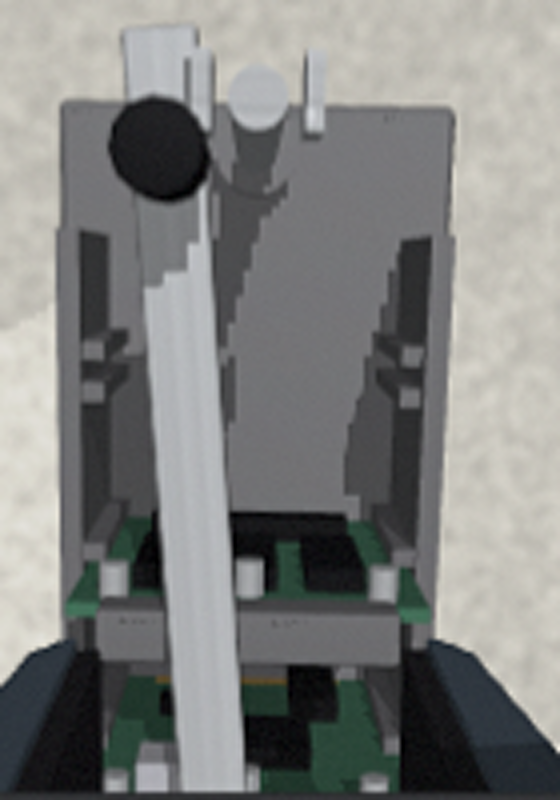

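```bash
python3 -m pendant '[[[-0.1,0.7,0],0,34],[[-0.1,0.8,0],0,34],[[0,0.58,0],0,34],[[0,0,-0.4],0,34],[[0,0,-0.5],0,34],[[0,0,-0.31],0,34],[[0,0,0],0,34]]' 15
python3 -m pendant '[[[0,0,0],0,8],[[0,0,0],0,8],[[0,0,0],0,8],[[0,0,0],0,8]]'
python3 - <<'E'
from h import *
snap("wrist","w10")
E
```

```text
t: 14.2
position: [0.4877, 0.3208, 0.164]
tcp_rot: [-0.0, 0.729, 0.684, -0.002]
contact_force: [0.5, -0.3, 0.3]
width: 0.0337
t: 14.6
position: [0.4891, 0.3226, 0.1672]
tcp_rot: [0.0, 0.729, 0.684, 0.0]
contact_force: [0.2, -1.5, 4.2]
width: 0.0132
```

View pics/w10.png

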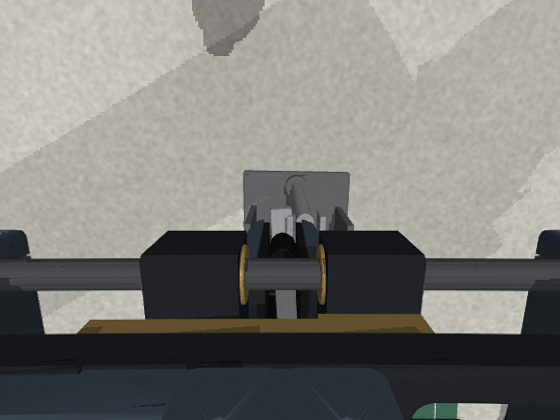

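```bash
python3 -m pendant '[[[-0.18,0,0],0.025,8],[[-0.45,-0.04,0],0.064,8],[[-0.44,-0.085,0],0.064,8],[[-0.43,-0.13,0],0.064,8]]'
python3 -m pendant '[[[-0.415,-0.17,0],0.064,8],[[-0.4,-0.21,0],0.064,8],[[-0.37,-0.25,0],0.064,8],[[-0.35,-0.29,0],0.064,8],[[-0.315,-0.32,0],0.064,8],[[0,0,0],0,8]]'
```

```text
t: 15.05
position: [0.4287, 0.3126, 0.1672]
tcp_rot: [0.0, 0.601, 0.799, 0.001]
contact_force: [1.9, -4.3, 4.8]
width: 0.0133
t: 15.65
position: [0.3541, 0.2622, 0.1672]
tcp_rot: [0.0, 0.383, 0.924, 0.001]
contact_force: [-2.6, 2.7, 1.3]
width: 0.013
```

```bash
python3 -m pendant '[[[-0.28,-0.35,0],0.064,8],[[-0.25,-0.38,0],0.064,8],[[0,0,0],0,8]]'
```

```text
t: 15.95
position: [0.3331, 0.2329, 0.1672]
tcp_rot: [0.0, 0.289, 0.957, 0.0]
contact_force: [-4.6, 4.1, 3.7]
width: 0.0132
```

```bash
python3 -m pendant '[[[-0.21,-0.4,0],0.064,8],[[0,0,0],0,8]]'; python3 -m pendant '[[[-0.17,-0.42,0],0.064,8],[[0,0,0],0,8]]'; python3 -c "
from cell import env; print(env.observe()['joints'])"
```

```text
t: 16.15
position: [0.325, 0.217, 0.1671]
tcp_rot: [0.0, 0.24, 0.971, 0.0]
contact_force: [-4.1, 2.0, 5.4]
width: 0.0132
t: 16.35
position: [0.3184, 0.2002, 0.1671]
tcp_rot: [0.001, 0.191, 0.982, 0.0]
contact_force: [-2.2, 1.1, 4.0]
width: 0.0137
[ 4.99295646e-01 -4.51395369e-02  2.39666615e+00 -2.53512600e-04
  7.88511316e-01 -6.86386196e-01]
```

```bash
python3 -m pendant '[[[-0.125,-0.43,0],0.064,8],[[-0.04,-0.2,0],0.03,8],[[0,0,0],0,8]]'; python3 -m pendant '[[[0,0,0],0,30],[[0,0,0],0,30],[[0,0,0.5],0,30],[[0,0,0.8],0,30],[[0,0,0],0,30]]'; python3 -c "
from cell import env; print(env.observe()['joints'])"
```

```text
t: 16.65
position: [0.3121, 0.1752, 0.1671]
tcp_rot: [0.001, 0.119, 0.993, 0.0]
contact_force: [-0.9, -0.1, 4.8]
width: 0.0134
t: 17.15
position: [0.3133, 0.1765, 0.2215]
tcp_rot: [0.002, 0.12, 0.993, 0.001]
contact_force: [0.8, 0.2, -0.7]
width: 0.03
[ 4.48156534e-01 -1.91352027e-01  2.39507187e+00  1.56682505e-05
  9.33034720e-01 -8.82115606e-01]
```

```bash
python3 -m pendant '[[[0.2,0.05,0],-0.09,30],[[0.2,0.05,0],-0.09,30],[[0.2,0.05,0],-0.09,30],[[0.2,0.05,0],-0.09,30],[[0.2,0.05,0],-0.09,30],[[0.2,0.05,0],-0.09,30],[[0.2,0.05,0],-0.09,30],[[0.2,0.05,0],-0.09,30]]'
python3 -m pendant '[[[0.2,0.08,0],-0.09,30],[[0.2,0.08,0],-0.09,30],[[0.2,0.08,0],-0.09,30],[[0.2,0.08,0],-0.09,30],[[0.2,0.08,0],-0.09,30],[[0.2,0.08,0],-0.09,30],[[0.2,0.08,0],-0.09,30],[[0.2,0.08,0],-0.09,30]]'
python3 -m pendant '[[[0.2,0.08,0],-0.09,30],[[0.2,0.08,0],-0.09,30],[[0.2,0.08,0],-0.09,30],[[0.2,0.08,0],-0.09,30],[[0.2,0.08,0],-0.084,30],[[0,0,0],0,30]]'
python3 - <<'E'
from h import *
snap("wrist","w11"); print(env.observe()["joints"],env.observe()["position"])
W=cam("w11")
c,s=np.cos(-.0596),np.sin(-.0596)
for l in [(.028,0,.128),(-.028,0,.128),(.028,-.045,.128),(-.028,-.045,.128),(.05,.1075,.004),(.05,-.1075,.004)]:
    print(l,proj(W,[.4945+c*l[0]-s*l[1],.2369+s*l[0]+c*l[1],l[2]]))
E
```

```text
t: 17.95
position: [0.3758, 0.1917, 0.2178]
tcp_rot: [-0.0, 0.636, 0.772, -0.0]
contact_force: [-0.0, 0.6, 0.9]
width: 0.0299
t: 18.75
position: [0.4398, 0.2174, 0.2176]
tcp_rot: [0.0, 0.95, 0.311, -0.0]
contact_force: [-0.9, 0.9, -0.4]
width: 0.0299
t: 19.35
position: [0.4802, 0.2335, 0.2177]
tcp_rot: [0.0, 1.0, -0.03, -0.0]
contact_force: [0.5, -0.2, -0.1]
width: 0.0302
[4.08964727e-01 1.41625145e-01 2.08024881e+00 7.18389441e-05
 9.20685766e-01 2.03534276e+00] [0.47957091 0.23325603 0.21770267]
(0.028, 0, 0.128) [275.61956665 159.41717197]
(-0.028, 0, 0.128) [276.09642377 233.89061109]
(0.028, -0.045, 0.128) [338.54868248 159.28582649]
(-0.028, -0.045, 0.128) [335.67708897 233.81363937]
(0.05, 0.1075, 0.004) [176.19876152 126.74198893]
(0.05, -0.1075, 0.004) [379.30478438 126.43306968]
```

View pics/w11.png

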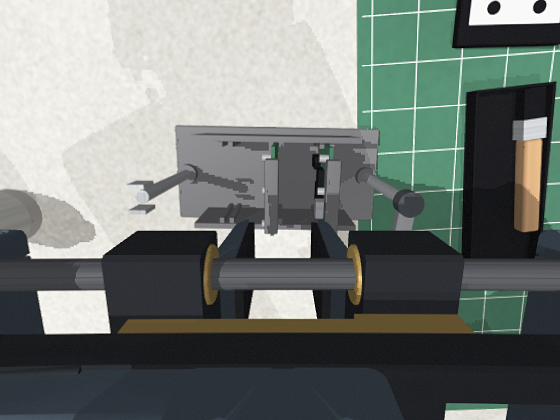

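Run:
```python
from h import *
crop("w11",170,110,400,260,3.4,"w11c")
```

```text
(no output)
```

View pics/w11c.png

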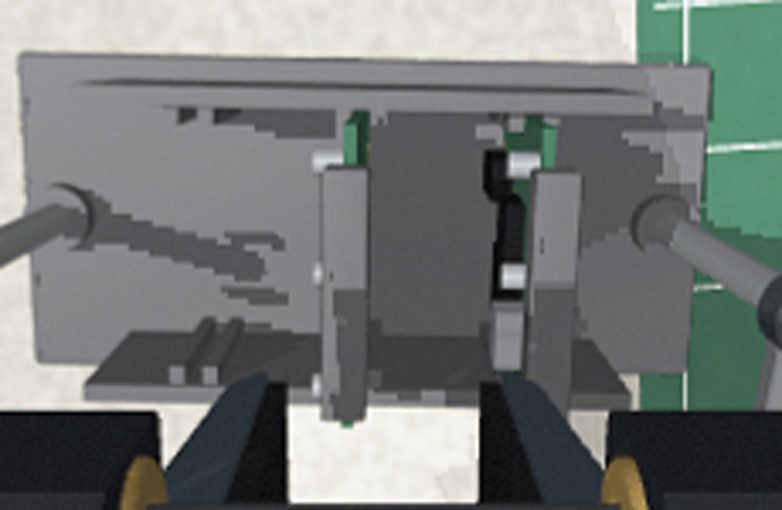

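Run:
```python
from h import *
W=cam("w11")
for u,v in [(271.5,159.4),(271.5,233.5),(333.3,160.6),(332.3,233)]: print(at_z(W,u,v,.128))
print(env.observe()["position"])
```

```text
[0.52264233 0.2381734  0.128     ]
[0.46707185 0.24201332 0.128     ]
[0.51906727 0.19407637 0.128     ]
[0.46466899 0.19617401 0.128     ]
[0.47957091 0.23325603 0.21770267]
```

```bash
python3 -m pendant '[[[0.2,0.1,-0.3],0,30],[[0.18,0.07,-0.6],0,30],[[0,0,-0.6],0,30],[[0,0,-0.5],0,30],[[0,0,-0.29],0,30],[[0,0,0],0,30]]'
python3 - <<'E'
from h import *
snap("wrist","w12",(170,110,400,270),3.4)
E
```

```text
t: 20.0
position: [0.4939, 0.2395, 0.1255]
tcp_rot: [0.001, 1.0, -0.028, -0.001]
contact_force: [-0.3, 0.1, 0.7]
width: 0.03
```

View pics/w12.png

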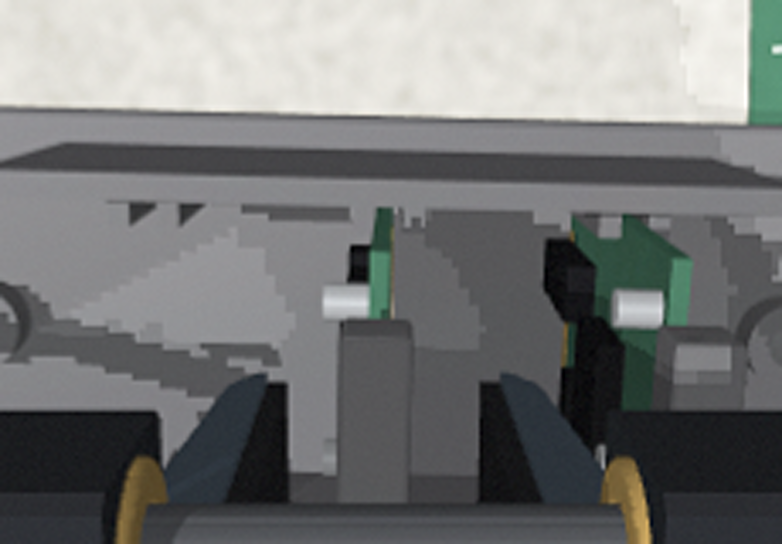

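Centred between the fingers. Close and draw up.

```bash
python3 -m pendant '[[[0.025,0.01,0],0,4],[[0,0,0],0,4],[[0,0,0],0,4],[[0,0,0],0,4],[[0,0,0],0,4]]' 35
python3 -m pendant '[[[0,0,0.2],0,4],[[0,0,0.5],0,4],[[0,0,0.7],0,4],[[0,0,0.8],0,4],[[0,0,0.8],0,4],[[0,0,0.5],0,4],[[0,0,0],0,4]]'
python3 - <<'E'
from h import *
snap("wrist","w13")
E
```

```text
t: 20.55
position: [0.4965, 0.2404, 0.1278]
tcp_rot: [-0.0, 1.0, -0.029, 0.001]
contact_force: [-0.9, -3.1, 7.1]
width: 0.0099
t: 21.25
position: [0.4971, 0.2409, 0.2704]
tcp_rot: [-0.001, 1.0, -0.029, 0.002]
contact_force: [0.4, -0.5, -1.1]
width: 0.0098
```

View pics/w13.png

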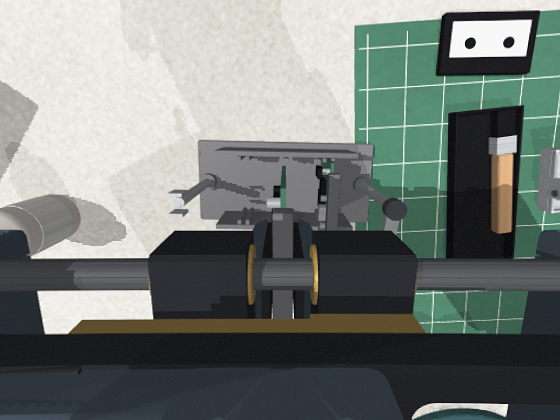

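```bash
python3 -m pendant '[[[0,-0.3,0.3],0.06,4],[[-0.05,-0.6,0],0.07,4],[[-0.05,-0.85,0],0.07,4],[[-0.05,-0.85,0],0.07,4],[[-0.05,-0.85,0],0.07,4],[[-0.05,-0.85,0],0.07,4],[[-0.05,-0.85,0],0.07,4],[[-0.05,-0.85,0],0.07,4]]'
python3 -m pendant '[[[-0.05,-0.85,0],0.07,4],[[-0.05,-0.85,0],0.07,4],[[-0.05,-0.85,0],0.07,4],[[-0.05,-0.85,0],0.07,4],[[-0.05,-0.85,0],0.07,4],[[-0.05,-0.85,0],0.07,4],[[-0.05,-0.8,0],0.07,4],[[-0.06,-0.6,0],0.07,4]]'
python3 -m pendant '[[[0,-0.75,0],0.026,4],[[0,-0.3,0],0,4],[[0,0,0],0,4]]'
python3 - <<'E'
from h import *
snap("wrist","w14");snap("scene","s14",(120,120,330,300),3.7)
E
```

```text
t: 22.1
position: [0.481, -0.0009, 0.2776]
tcp_rot: [-0.0, 0.919, 0.394, -0.001]
contact_force: [0.1, -0.4, -0.8]
width: 0.0097
t: 22.9
position: [0.4647, -0.2611, 0.2775]
tcp_rot: [-0.001, 0.664, 0.748, -0.0]
contact_force: [1.2, -0.4, -0.8]
width: 0.0092
t: 23.2
position: [0.4651, -0.3023, 0.2778]
tcp_rot: [-0.001, 0.651, 0.759, -0.0]
contact_force: [0.3, 0.8, -0.5]
width: 0.0095
```

View pics/w14.png

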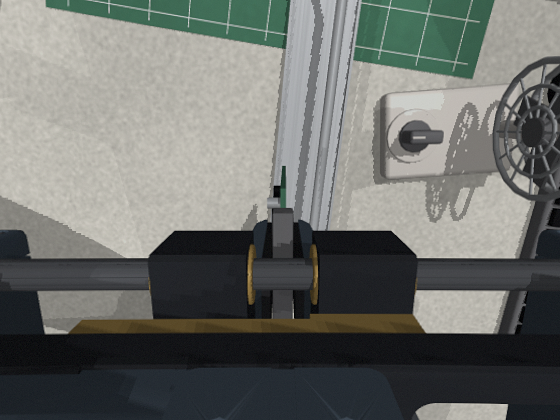

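View pics/s14.png

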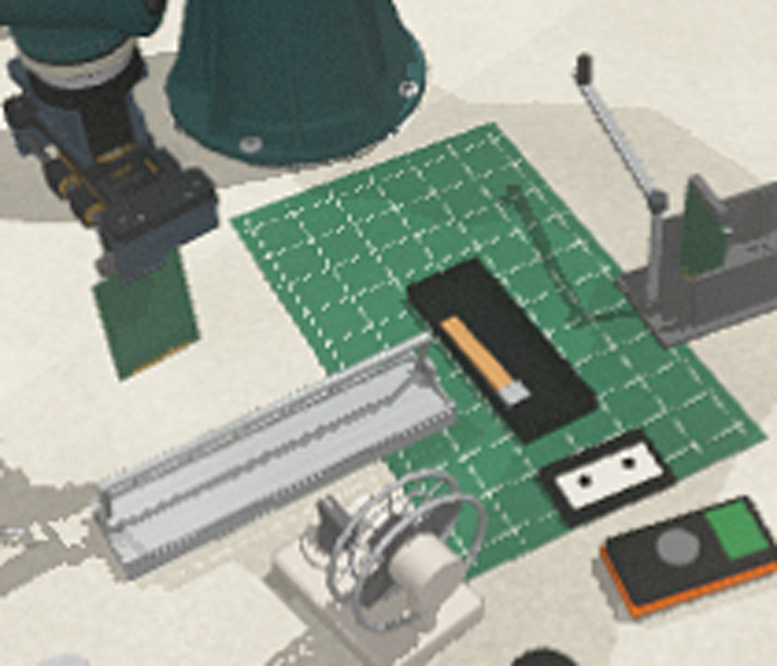

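```bash
python3 -m pendant '[[[0.09,0.3,-0.2],-0.068,4],[[0,0,-0.6],0,4],[[0,0,-0.7],0,4],[[0,0,-0.7],0,4],[[0,0,-0.5],0,4],[[0,0,-0.3],0,4],[[0,0,0],0,4]]'
python3 - <<'E'
from h import *
snap("wrist","w15");snap("scene","s15",(120,150,330,320),3.7)
W=cam("w15");c,s=np.cos(.0457),np.sin(.0457);print(env.observe()["position"])
for l in [(-.014,-.019,.018),(-.028,0.05,.018),(.042,.05,.018),(.016,.05,.088)]: print(l,proj(W,[.4803+c*l[0]-s*l[1],-.2348+s*l[0]+c*l[1],l[2]]))
E
```

```text
t: 24.0
position: [0.4686, -0.2884, 0.1577]
tcp_rot: [-0.001, 0.69, 0.724, -0.0]
contact_force: [-0.0, 0.7, -1.1]
width: 0.0099
[ 0.46958126 -0.28941626  0.1595896 ]
(-0.014, -0.019, 0.018) [283.37570994 163.1293167 ]
(-0.028, 0.05, 0.018) [266.49290188  78.2159811 ]
(0.042, 0.05, 0.018) [352.34661597  78.29218497]
(0.016, 0.05, 0.088) [332.86904669  62.43141705]
```

View pics/w15.png

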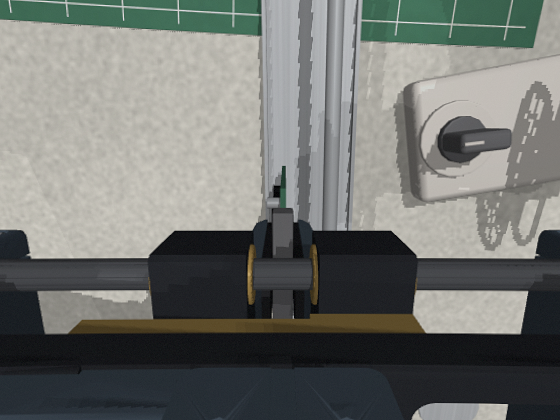

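View pics/s15.png

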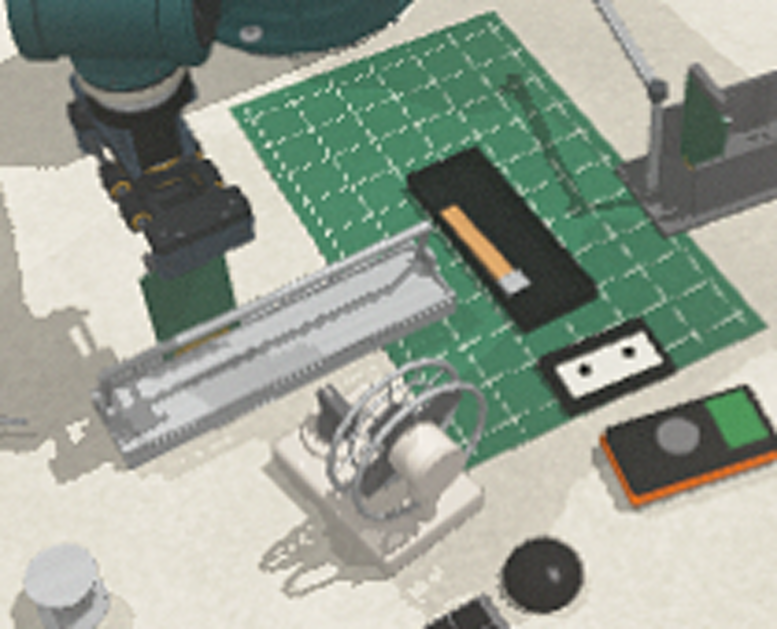

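```bash
python3 -m pendant '[[[0,0,-0.25],0,4],[[0,0,-0.2],0,4],[[0,0,-0.04],0,4],[[0,0,0],0,4],[[0,0,0],0,4]]'
python3 -m pendant '[[[0,0,-0.03],0,4],[[0,0,0],0,4],[[0,0,0],0,4]]'
```

```text
t: 24.6
position: [0.4693, -0.2898, 0.1395]
tcp_rot: [0.0, 0.69, 0.724, 0.0]
contact_force: [0.1, 0.3, -0.8]
width: 0.0096
t: 24.9
position: [0.4692, -0.2897, 0.1382]
tcp_rot: [0.0, 0.69, 0.724, 0.0]
contact_force: [0.4, -0.2, -1.7]
width: 0.0099
```

```bash
python3 -m pendant '[[[0,0,-0.02],0,4],[[0,0,0],0,4],[[0,0,0],0,20],[[0,0,0],0,20],[[0,0,0],0,20]]'
python3 -m pendant '[[[0.1,0,0],0,20],[[0.12,0.005,0],0,20],[[0.12,0.005,0],0,20],[[0.12,0.005,0],0,20],[[0,0,0],0,20]]'
python3 - <<'E'
from h import *
snap("wrist","w16")
E
```

```text
t: 25.4
position: [0.4691, -0.2896, 0.1373]
tcp_rot: [-0.0, 0.69, 0.724, -0.0]
contact_force: [-0.8, -0.5, 0.7]
width: 0.0201
t: 25.9
position: [0.4883, -0.289, 0.1374]
tcp_rot: [0.0, 0.69, 0.724, 0.0]
contact_force: [0.6, 0.8, -0.2]
width: 0.0201
```

View pics/w16.png

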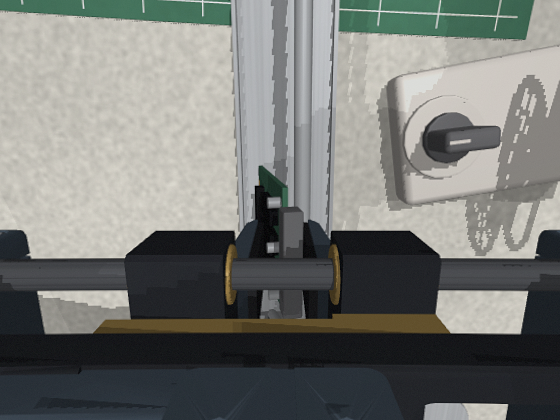

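```bash
python3 -m pendant '[[[0.12,0.005,0],0,20],[[0.12,0.005,0],0,20],[[0.12,0.005,0],0,20],[[0.12,0.005,0],0,20],[[0.1,0,0],0,20],[[0,0,0],0,20]]'
python3 - <<'E'
from h import *
snap("wrist","w17");snap("scene","s17",(120,150,330,320),3.7)
E
```

```text
t: 26.55
position: [0.5113, -0.2883, 0.1374]
tcp_rot: [0.0, 0.69, 0.724, 0.0]
contact_force: [-0.2, 0.3, 0.0]
width: 0.0204
```

View pics/w17.png

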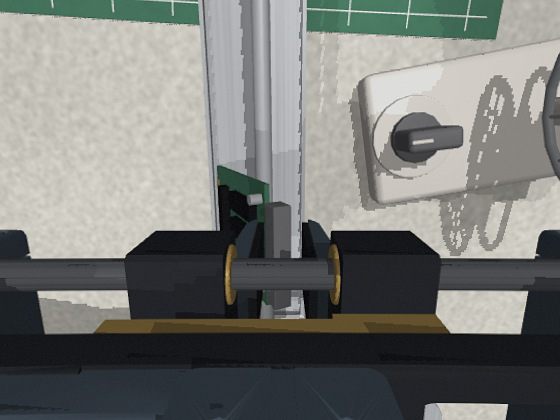

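View pics/s17.png

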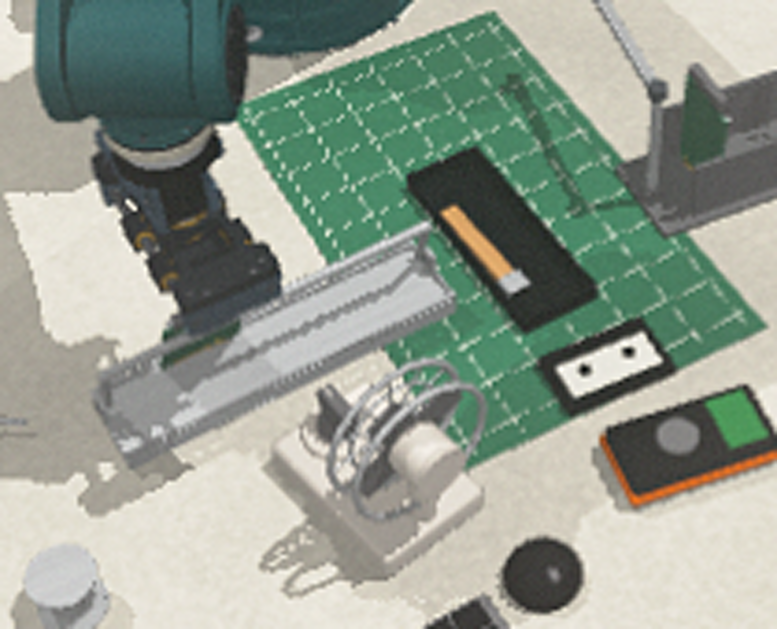

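```bash
python3 -m pendant '[[[0,0,0],0,32],[[0,0,0],0,32],[[0,0,0.3],0,32],[[0,0,0.5],0,32],[[0,0,0.8],0,32],[[0,0,0.8],0,32],[[0,0,0],0,32]]'
python3 - <<'E'
from h import *
snap("wrist","w18");snap("scene","s18",(120,150,330,320),3.7)
E
```

```text
t: 27.35
position: [0.5126, -0.2894, 0.2385]
tcp_rot: [0.003, 0.69, 0.724, 0.001]
contact_force: [1.2, -0.3, 0.6]
width: 0.0321
```

View pics/w18.png

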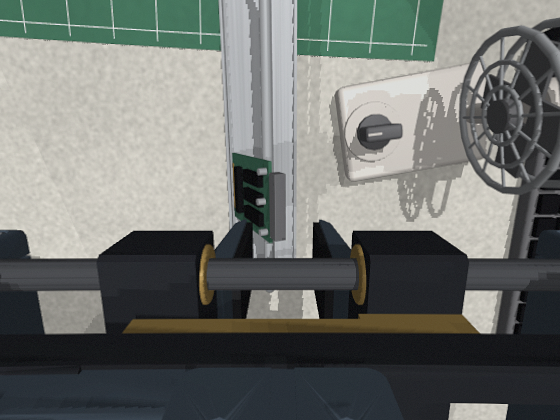

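View pics/s18.png

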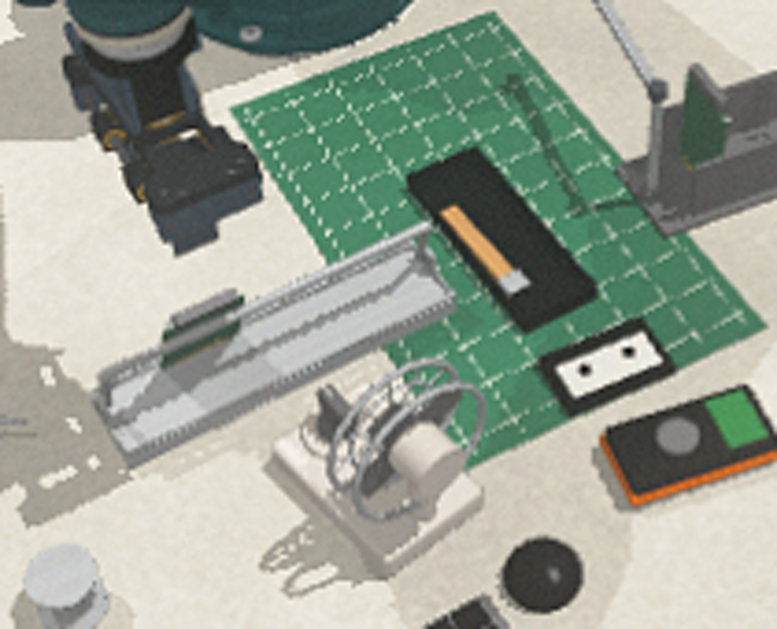

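```bash
python3 -m pendant '[[[-0.03,0.5,0],-0.07,30],[[-0.03,0.85,0],-0.07,30],[[-0.03,0.85,0],-0.07,30],[[-0.03,0.85,0],-0.07,30],[[-0.03,0.85,0],-0.07,30],[[-0.03,0.85,0],-0.07,30],[[-0.03,0.85,0],-0.07,30],[[-0.03,0.85,0],-0.07,30]]'
python3 -m pendant '[[[-0.04,0.85,0],-0.07,30],[[-0.04,0.85,0],-0.07,30],[[-0.04,0.85,0],-0.07,30],[[-0.04,0.85,0],-0.07,30],[[-0.04,0.85,0],-0.07,30],[[-0.04,0.85,0],-0.07,30],[[-0.04,0.55,0],-0.07,30],[[0,0,0],-0.017,30]]'
python3 - <<'E'
from h import *
snap("wrist","w19");print(env.observe()["position"])
crop("w19",170,110,400,270,3.4,"w19c")
W=cam("w18");c,s=np.cos(.0457),np.sin(.0457)
for l in [(.022,-.027,.13),(.022,-.083,.13)]: print(l,proj(W,[.4803+c*l[0]-s*l[1],-.2348+s*l[0]+c*l[1],l[2]]))
E
```

```text
t: 28.25
position: [0.5003, -0.0289, 0.2325]
tcp_rot: [-0.0, 0.933, 0.359, -0.001]
contact_force: [0.3, -0.0, -0.4]
width: 0.0297
t: 29.05
position: [0.4892, 0.1976, 0.2324]
tcp_rot: [0.0, 1.0, -0.029, -0.001]
contact_force: [0.7, -0.2, -0.2]
width: 0.0299
[0.48924888 0.19644533 0.23242239]
(0.022, -0.027, 0.13) [272.140309   173.17136633]
(0.022, -0.083, 0.13) [272.51109255 241.14592801]
```

View pics/w19c.png

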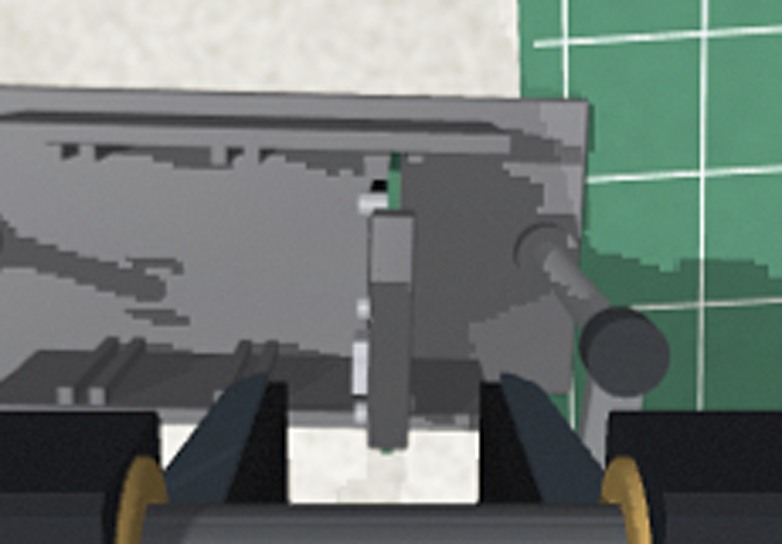

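```bash
python3 -m pendant '[[[0.06,-0.04,-0.4],0,28],[[0,0,-0.7],0,28],[[0,0,-0.7],0,28],[[0,0,-0.5],0,28],[[0,0,-0.31],0,28],[[0,0,0],0,28]]'
python3 -m pendant '[[[0,0,0],0,4],[[0,0,0],0,4],[[0,0,0],0,4],[[0,0,0],0,4],[[0,0,0],0,4]]' 35
python3 -m pendant '[[[0,0,0.2],0,4],[[0,0,0.5],0,4],[[0,0,0.7],0,4],[[0,0,0.8],0,4],[[0,0,0.8],0,4],[[0,0,0.8],0,4],[[0,0,0],0,4]]'
python3 - <<'E'
from h import *
snap("wrist","w20")
E
```

```text
t: 29.7
position: [0.4915, 0.1932, 0.1274]
tcp_rot: [0.001, 1.0, -0.028, -0.001]
contact_force: [-0.9, -0.2, -0.3]
width: 0.028
t: 30.2
position: [0.493, 0.1944, 0.1299]
tcp_rot: [-0.0, 1.0, -0.028, 0.001]
contact_force: [-0.1, -1.3, 7.7]
width: 0.0093
t: 30.9
position: [0.4941, 0.1948, 0.2858]
tcp_rot: [-0.001, 1.0, -0.028, 0.003]
contact_force: [0.1, 0.6, -1.2]
width: 0.0098
```

View pics/w20.png

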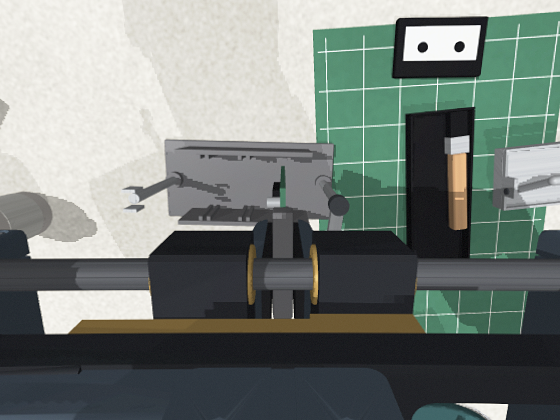

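```bash
python3 -m pendant '[[[-0.05,-0.3,0],0.071,4],[[-0.05,-0.6,0],0.071,4],[[-0.05,-0.67,0],0.071,4],[[-0.05,-0.67,0],0.071,4],[[-0.05,-0.67,0],0.071,4],[[-0.05,-0.67,0],0.071,4],[[-0.05,-0.67,0],0.071,4],[[-0.05,-0.67,0],0.071,4]]'
python3 -m pendant '[[[-0.05,-0.67,0],0.071,4],[[-0.05,-0.67,0],0.071,4],[[-0.05,-0.67,0],0.071,4],[[-0.05,-0.67,0],0.071,4],[[-0.05,-0.67,0],0.071,4],[[-0.05,-0.67,0],0.071,4],[[-0.05,-0.44,0],0.07,4],[[0,0,0],0,4]]'
```

```text
t: 31.75
position: [0.4755, -0.0036, 0.2799]
tcp_rot: [-0.0, 0.913, 0.408, -0.001]
contact_force: [1.2, 0.3, -1.6]
width: 0.01
t: 32.55
position: [0.4616, -0.1823, 0.2799]
tcp_rot: [-0.001, 0.691, 0.723, -0.0]
contact_force: [0.5, 0.1, -0.7]
width: 0.0097
```

```bash
python3 -m pendant '[[[0.055,0.045,-0.3],0,4],[[0,0,-0.6],0,4],[[0,0,-0.7],0,4],[[0,0,-0.7],0,4],[[0,0,-0.5],0,4],[[0,0,-0.25],0,4],[[0,0,0],0,4]]'
python3 - <<'E'
from h import *
snap("wrist","w21");snap("scene","s21",(120,150,330,320),3.7); print(env.observe()["position"])
E
```

```text
t: 33.25
position: [0.4638, -0.1781, 0.1573]
tcp_rot: [-0.001, 0.692, 0.722, -0.0]
contact_force: [0.2, 0.3, -0.9]
width: 0.0095
[ 0.46487325 -0.17890865  0.15924601]
```

View pics/w21.png

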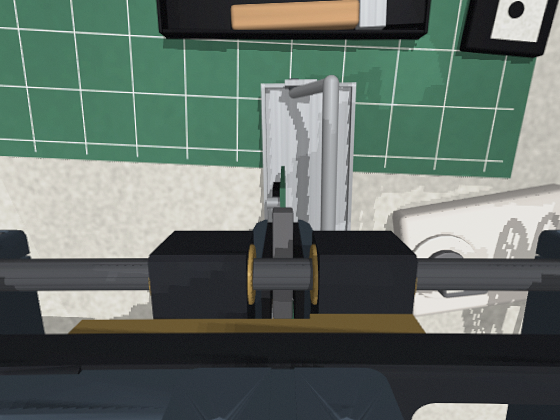

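View pics/s21.png

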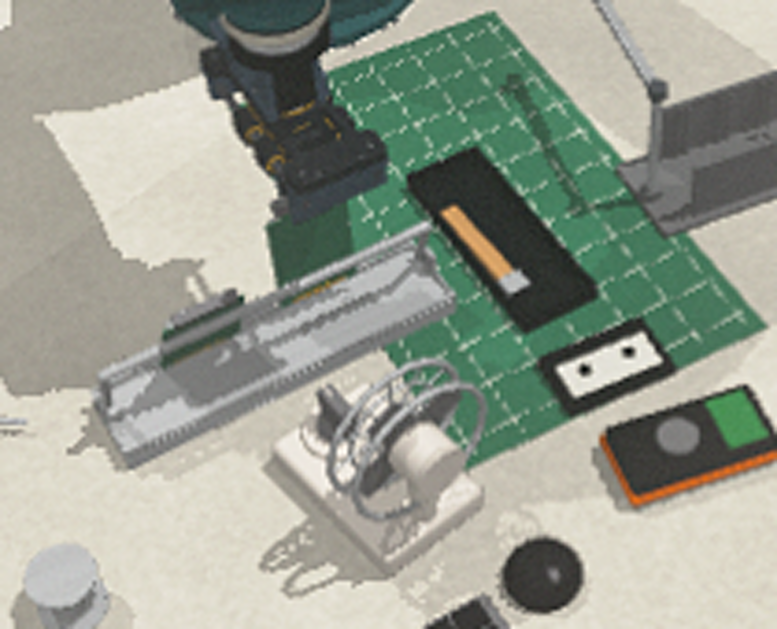

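Good. Lower to just above the floor (TCP ≈ 0.140), release, tilt back.

```bash
python3 -m pendant '[[[0,0,-0.25],0,4],[[0,0,-0.16],0,4],[[0,0,-0.05],0,4],[[0,0,0],0,4],[[0,0,0],0,4]]'
python3 -m pendant '[[[0,0,-0.03],0,4],[[0,0,0],0,4],[[0,0,0],0,4]]'
```

```text
t: 33.85
position: [0.4646, -0.1793, 0.1406]
tcp_rot: [0.0, 0.692, 0.722, 0.0]
contact_force: [-0.4, -0.8, -1.3]
width: 0.0097
t: 34.15
position: [0.4651, -0.1795, 0.1399]
tcp_rot: [0.001, 0.692, 0.722, 0.0]
contact_force: [-0.3, -0.4, 5.5]
width: 0.0099
```

Contact with the floor. Release and tilt.

```bash
python3 -m pendant '[[[0,0,0.01],0,20],[[0,0,0],0,20],[[0,0,0],0,20],[[0.1,0,0],0,20],[[0.12,0.005,0],0,20],[[0.12,0.005,0],0,20],[[0.12,0.005,0],0,20],[[0,0,0],0,20]]'
python3 -m pendant '[[[0.12,0.005,0],0,20],[[0.12,0.005,0],0,20],[[0.12,0.005,0],0,20],[[0.12,0.005,0],0,20],[[0.1,0,0],0,20],[[0,0,0],0,20],[[0,0,0],0,20]]'
python3 - <<'E'
from h import *
snap("wrist","w22")
E
```

```text
t: 34.95
position: [0.4837, -0.1787, 0.1398]
tcp_rot: [0.0, 0.691, 0.722, 0.0]
contact_force: [0.1, -0.3, -0.1]
width: 0.0202
t: 35.65
position: [0.5062, -0.1778, 0.1397]
tcp_rot: [-0.0, 0.691, 0.722, -0.0]
contact_force: [-0.3, -0.4, -0.1]
width: 0.0203
```

View pics/w22.png

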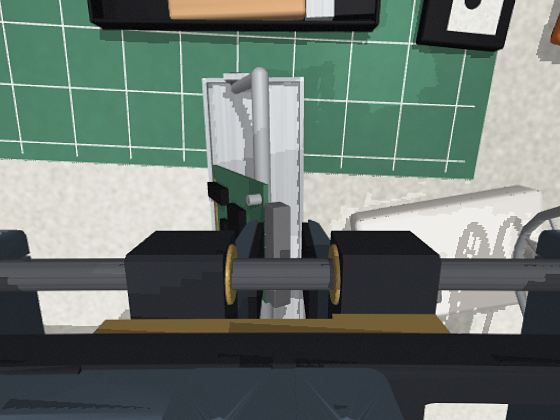

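```bash
python3 -m pendant '[[[0,0,0],0,32],[[0,0,0],0,32],[[0,0,0.3],0,32],[[0,0,0.6],0,32],[[0,0,0.8],0,32],[[0,0,0.8],0,32],[[0,0,0.4],0,32],[[0,0,0],0,32]]'
python3 - <<'E'
from h import *
snap("wrist","w23");snap("scene","s23",(120,150,330,320),3.7);snap("top","t23",(290,170,410,280),6)
print(env.observe()["position"])
E
```

```text
t: 36.5
position: [0.5073, -0.1783, 0.2591]
tcp_rot: [0.002, 0.692, 0.722, 0.001]
contact_force: [0.2, -0.0, -0.4]
width: 0.0322
[ 0.50573871 -0.1776861   0.25526238]
```

View pics/w23.png

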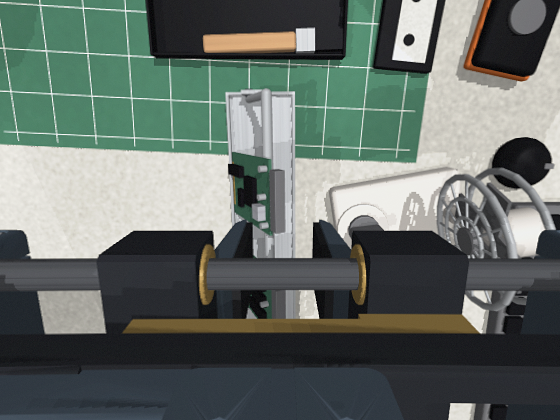

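View pics/s23.png

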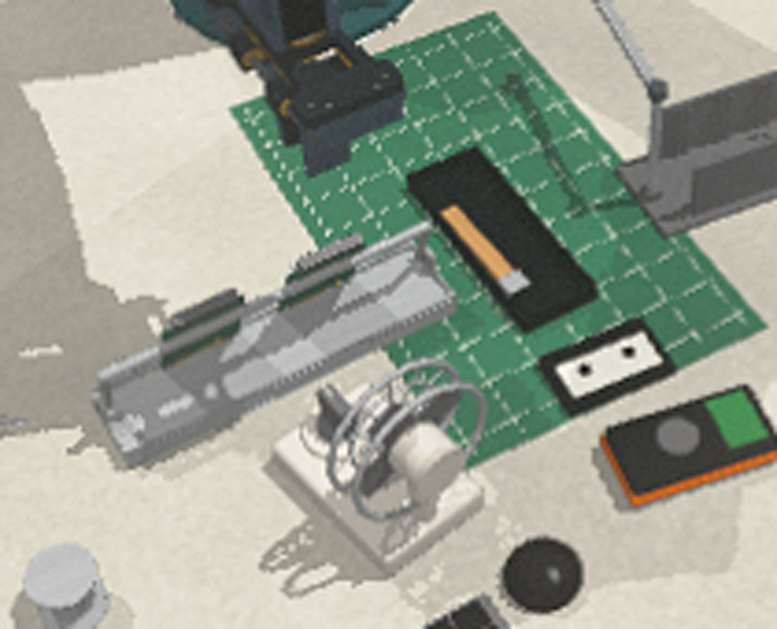

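```bash
python3 -m pendant '[[[0.1,-0.19,0],-0.088,0],[[0.1,-0.19,0],-0.088,0],[[0.1,-0.19,0],-0.088,0],[[0.1,-0.19,0],-0.088,0],[[0.1,-0.19,0],-0.088,0],[[0.1,-0.19,0],-0.088,0],[[0.1,-0.19,0],-0.088,0],[[0.1,-0.19,0],-0.088,0]]' 20
python3 -m pendant '[[[0.1,-0.19,0],-0.088,0],[[0.1,-0.19,0],-0.084,0],[[0,0,0],0,0],[[0,0,0],0,0]]'
python3 - <<'E'
from h import *
snap("wrist","w24")
print(env.observe()["position"])
E
```

```text
t: 37.45
position: [0.5378, -0.2387, 0.2543]
tcp_rot: [-0.001, 0.969, 0.249, -0.001]
contact_force: [-0.6, 0.4, -0.1]
width: 0.0003
t: 37.85
position: [0.5457, -0.2535, 0.2548]
tcp_rot: [-0.0, 0.993, 0.121, -0.001]
contact_force: [0.8, 0.4, -0.9]
width: 0.0005
[ 0.54566906 -0.25344693  0.25495512]
```

View pics/w24.png

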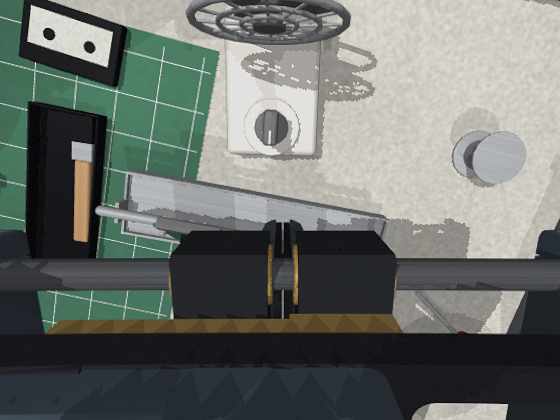

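Run:
```python
from h import *
crop("w24",210,0,340,170,4.5,"w24c")
```

```text
(no output)
```

View pics/w24c.png

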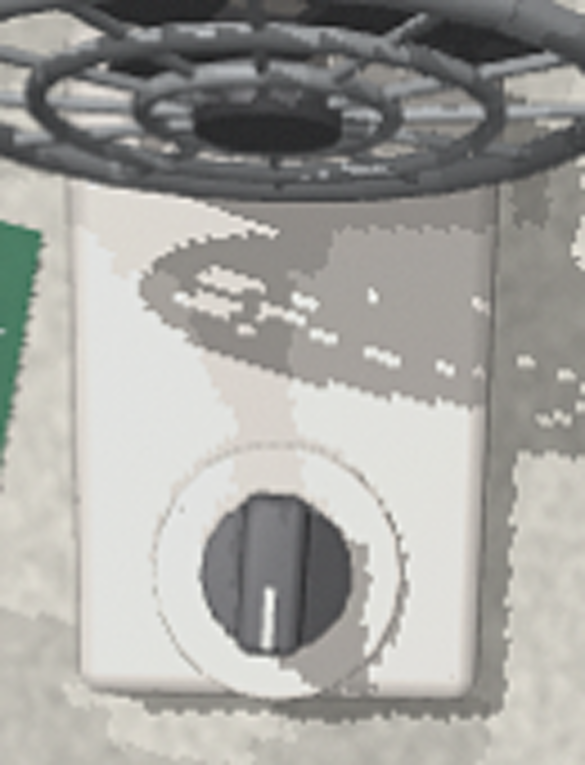

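Run:
```python
from h import *
W=cam("w24")
q=lambda x,y,z:at_z(W,x/4.5+210,y/4.5,z).round(4)
print(q(276,497,.074),q(270,655,.074),q(273,576,.074), q(280,570,.03))
print("foot near corners",q(82,688,.03),q(472,695,.03),q(70,200,.03),q(495,200,.03))
print("pred",proj(W,[.6049,-.229,.074]))
```

```text
[ 0.62   -0.2246  0.074 ] [ 0.5877 -0.2309  0.074 ] [ 0.604  -0.2277  0.074 ] [ 0.605  -0.2276  0.03  ]
foot near corners [ 0.5657 -0.1866  0.03  ] [ 0.5871 -0.2808  0.03  ] [ 0.6733 -0.162   0.03  ] [ 0.6966 -0.2564  0.03  ]
pred [272.18965494 127.43383876]
```

```bash
python3 -m pendant '[[[0.33,-0.08,0],0,0],[[0.33,-0.08,0],0,0],[[0.33,-0.08,-0.3],0,0],[[0,0,-0.8],0,0],[[0,0,-0.8],0,0],[[0,0,-0.8],0,0],[[0,0,-0.8],0,0],[[0,0,0],0,0]]'
python3 - <<'E'
from h import *
snap("wrist","w25",(160,60,420,270),3)
print(env.observe()["position"])
E
```

```text
t: 38.7
position: [0.5844, -0.2624, 0.1117]
tcp_rot: [-0.002, 0.993, 0.119, -0.003]
contact_force: [-0.8, 0.4, 0.3]
width: 0.0005
[ 0.58554282 -0.26301388  0.11420668]
```

View pics/w25.png

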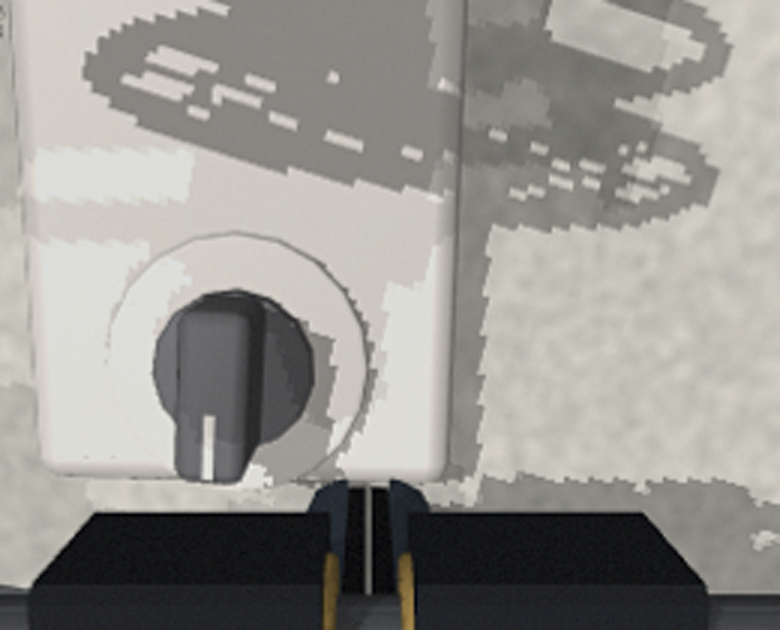

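Run:
```python
from h import *
W=cam("w25"); q=lambda x,y,z:at_z(W,x/3+160,y/3+60,z)
ex=np.array([.975,.223]);ey=np.array([-.223,.975]);ax=np.array([.604,-.228]);t=np.array([.58554,-.26301])
def fr(p,o): d=p[:2]-o; return (d@ex*1000).round(1),(d@ey*1000).round(1)
for n,z in [("tip",.092),("tipb",.0946)]:
    print(n,fr(q(320,490,z),t),fr(q(420,490,z),t),fr(q(368,485,z),t))
print("bar near",fr(q(210,482,.074),ax),fr(q(213,315,.074),ax))
```

```text
tip (np.float64(14.1), np.float64(9.1)) (np.float64(14.4), np.float64(-8.6)) (np.float64(15.2), np.float64(0.6))
tipb (np.float64(14.9), np.float64(8.9)) (np.float64(15.2), np.float64(-8.5)) (np.float64(16.0), np.float64(0.6))
bar near (np.float64(-15.8), np.float64(1.4)) (np.float64(16.8), np.float64(0.1))
```

```bash
python3 -m pendant '[[[0,0,-0.5],0,0],[[0,0,-0.43],0,0],[[0,0,0],0,0],[[-0.04,0.17,0],0,0],[[-0.04,0.17,0],0,0],[[0,0,0],0,0]]'
python3 -m pendant '[[[-0.04,0.06,0],0,0],[[-0.04,0.065,0],0,0],[[-0.008,0.075,0],0,0],[[-0.008,0.075,0],0,0],[[0.03,0.07,0],0,0],[[0.03,0.07,0],0,0],[[0,0,0],0,0]]'
python3 - <<'E'
from h import *
snap("wrist","w26",(160,60,420,270),3)
print(env.observe()["position"],env.observe()["contact_force"])
E
```

```text
t: 39.35
position: [0.5827, -0.249, 0.0794]
tcp_rot: [0.0, 0.993, 0.119, 0.0]
contact_force: [-0.5, 0.6, -0.4]
width: 0.0005
t: 40.05
position: [0.5806, -0.2328, 0.0784]
tcp_rot: [-0.0, 0.993, 0.119, -0.001]
contact_force: [-1.7, -0.4, 2.1]
width: 0.0007
[ 0.58064186 -0.23285073  0.07838128] [-2.3063639   1.14243637  0.73353929]
```

View pics/w26.png

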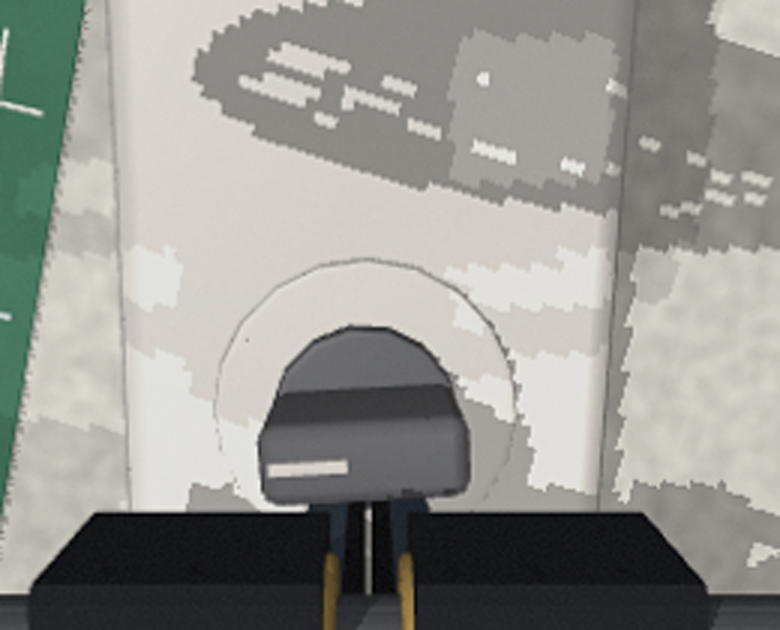

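```bash
python3 -m pendant '[[[-0.05,0.1,0],0,0],[[-0.03,0.12,0],0,0],[[0,0,0],0,0]]'
python3 -m pendant '[[[0.06,0.015,0],0,0],[[0.04,0.01,0],0,0],[[0,0,0],0,0]]'
python3 -m pendant '[[[0.05,0.012,0],0,0],[[0,0,0],0,0]]'
```

```text
t: 40.4
position: [0.5776, -0.2237, 0.0784]
tcp_rot: [-0.0, 0.993, 0.119, -0.0]
contact_force: [-0.3, -0.6, -0.6]
width: 0.0002
t: 40.7
position: [0.5789, -0.2234, 0.0782]
tcp_rot: [-0.001, 0.993, 0.119, -0.003]
contact_force: [-23.5, -5.5, 18.7]
width: 0.0004
t: 40.9
position: [0.5794, -0.2232, 0.0781]
tcp_rot: [-0.001, 0.993, 0.12, -0.005]
contact_force: [-36.8, -10.8, 27.0]
width: 0.0006
```

```bash
python3 -m pendant '[[[-0.15,-0.03,0],0,0],[[-0.25,-0.06,0],0,0],[[0,0,0.6],0,0],[[0,0,0.8],0,0],[[0,0,0.9],0,0],[[0,0,0.9],0,0],[[0,0,0.9],0,0],[[0,0,0],0,0]]'
python3 - <<'E'
from h import *
snap("wrist","w27",(160,40,420,250),3)
print(env.observe()["position"],env.observe()["contact_force"])
E
```

```text
t: 41.7
position: [0.57, -0.2275, 0.2476]
tcp_rot: [0.002, 0.993, 0.119, 0.003]
contact_force: [0.3, 0.4, -0.2]
width: 0.0008
[ 0.56896316 -0.22707015  0.24493946] [ 0.88290662 -0.11677099 -1.25726029]
```

View pics/w27.png

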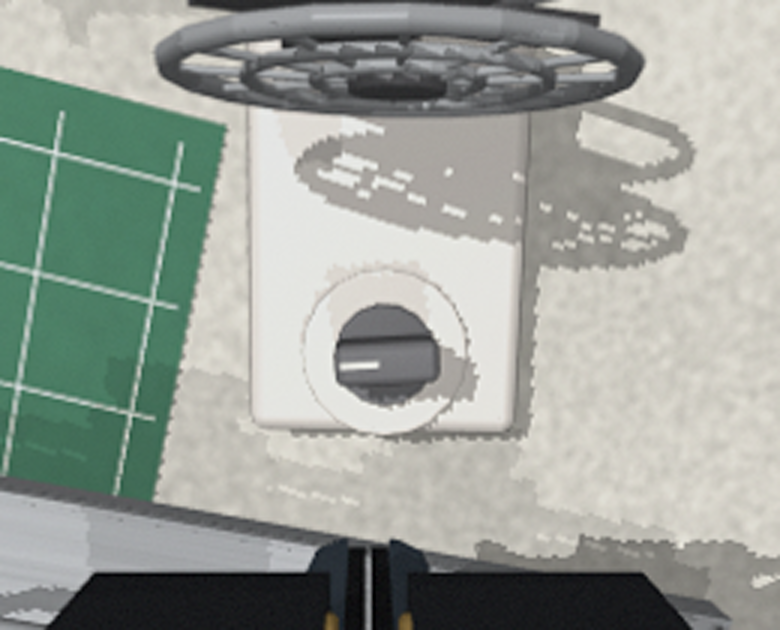

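```bash
python3 -m pendant '[[[-0.25,0.6,0],0.0866,36],[[-0.25,0.6,0],0.0866,36],[[-0.25,0.6,0],0.0866,36],[[-0.25,0.6,0],0.0866,36],[[-0.25,0.6,0],0.0866,36],[[-0.25,0.6,0],0.0866,36],[[-0.25,0.6,0],0.0866,36],[[-0.25,0.6,0],0.0866,36]]' 15
python3 -m pendant '[[[-0.25,0.6,0],0.0866,36],[[-0.25,0.6,0],0.0866,36],[[-0.25,0.6,0],0.0866,36],[[-0.25,0.6,0],0.0866,36],[[-0.3,0.35,0],0.0866,36],[[-0.3,0.35,0],0.0866,36],[[-0.3,0.35,0],0.0866,36],[[-0.3,0.35,0],0.0866,36]]'
python3 -m pendant '[[[-0.3,0.3,0],0.0866,36],[[-0.3,0.2,0],0.0866,36],[[-0.3,0.1,0],0.0866,36],[[-0.3,0,0],0.0866,36],[[0,0,0],0,36]]'
python3 - <<'E'
from h import *
snap("wrist","w28")
print(env.observe()["position"],env.observe()["joints"])
E
```

```text
t: 42.55
position: [0.4867, -0.0336, 0.2412]
tcp_rot: [-0.001, 0.786, 0.618, -0.001]
contact_force: [0.8, 0.3, 0.3]
width: 0.0362
t: 43.35
position: [0.3987, 0.1178, 0.2413]
tcp_rot: [-0.001, 0.353, 0.936, -0.0]
contact_force: [0.5, 0.6, 0.1]
width: 0.0356
t: 43.85
position: [0.3504, 0.1413, 0.2414]
tcp_rot: [-0.001, 0.09, 0.996, -0.0]
contact_force: [-0.6, -0.1, -0.2]
width: 0.0359
[0.3513256  0.14131479 0.24173913] [ 3.20842664e-01 -1.82407244e-01  2.34502987e+00  3.52869358e-05
  9.79851117e-01 -1.06504860e+00]
```

View pics/w28.png

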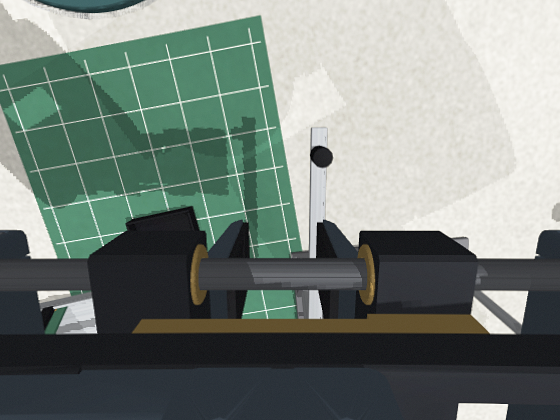

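Run:
```python
from h import *
W=cam("w28");p=at_z(W,321,156,.165);print(p)
piv=np.array([.48884,.14207]);d=p[:2]-piv;print(np.hypot(*d),np.arctan2(-d[0],d[1])+.0596)
print((p[:2]-env.observe()["position"][:2])/.04)
```

```text
[0.30933356 0.1745704  0.165     ]
0.18242488667453935 1.451282417441593
[-1.04980102  0.83139034]
```

```bash
python3 -m pendant '[[[-0.35,0.28,0],0,34],[[-0.35,0.28,0],0,34],[[-0.3,0.285,0],0,34],[[0,0,-0.6],0,34],[[0,0,-0.7],0,34],[[0,0,-0.5],0,34],[[0,0,0],0,34]]'
python3 -m pendant '[[[0,0,-0.05],0,8],[[0,0,0],0,8],[[0,0,0],0,8],[[0,0,0],0,8]]'
```

```text
t: 44.6
position: [0.3109, 0.1745, 0.1683]
tcp_rot: [-0.002, 0.093, 0.996, -0.001]
contact_force: [0.2, 0.1, -0.2]
width: 0.0341
t: 45.0
position: [0.3126, 0.1755, 0.1693]
tcp_rot: [0.001, 0.091, 0.996, 0.0]
contact_force: [1.5, -0.4, 2.0]
width: 0.0132
```

```bash
python3 -m pendant '[[[0.04,0.2,0],-0.03,8],[[0.125,0.43,0],-0.064,8],[[0.17,0.42,0],-0.064,8],[[0.21,0.4,0],-0.064,8],[[0.25,0.38,0],-0.064,8],[[0.28,0.35,0],-0.064,8],[[0.315,0.32,0],-0.064,8],[[0,0,0],0,8]]'
python3 -m pendant '[[[0.35,0.29,0],-0.064,8],[[0.37,0.25,0],-0.064,8],[[0.4,0.21,0],-0.064,8],[[0.415,0.17,0],-0.064,8],[[0.43,0.13,0],-0.064,8],[[0.44,0.085,0],-0.064,8],[[0.45,0.04,0],-0.064,8],[[0,0,0],0,8]]'
```

```text
t: 45.8
position: [0.3688, 0.2766, 0.1691]
tcp_rot: [0.0, 0.405, 0.914, 0.001]
contact_force: [-2.6, 1.0, 10.9]
width: 0.0135
t: 46.6
position: [0.4831, 0.3221, 0.1691]
tcp_rot: [0.0, 0.695, 0.719, 0.001]
contact_force: [-0.8, 3.1, 6.3]
width: 0.0134
```

```bash
python3 -m pendant '[[[0.2,0.0,0],-0.03,8],[[0.2,0,0],-0.03,8],[[0,0,0],0,8]]'
python3 -m pendant '[[[0.1,0.0,0],0,8],[[0,0,0],0,8]]'
```

```text
t: 46.9
position: [0.4978, 0.3219, 0.169]
tcp_rot: [0.0, 0.727, 0.686, 0.0]
contact_force: [0.0, -0.3, 7.1]
width: 0.0136
t: 47.1
position: [0.5013, 0.3217, 0.1691]
tcp_rot: [0.0, 0.727, 0.687, -0.0]
contact_force: [-0.9, -3.0, 9.2]
width: 0.0134
```

Run:
```python
from h import *
snap("wrist","w29",(200,120,380,260),4)
```

```text
(no output)
```

View pics/w29.png

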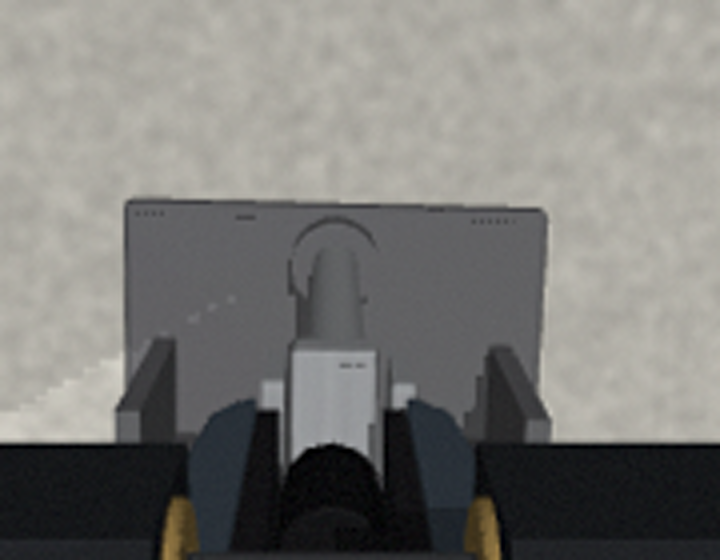

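```bash
python3 -m pendant '[[[0.06,0.0,0],0,8],[[0,0,0],0,8]]'; python3 -m pendant '[[[0.06,0.0,0],0,8],[[0,0,0],0,8]]'
```

```text
t: 47.35
position: [0.5022, 0.3218, 0.1689]
tcp_rot: [-0.001, 0.727, 0.687, -0.001]
contact_force: [-9.8, -1.3, 13.9]
width: 0.0133
t: 47.55
position: [0.5026, 0.3218, 0.1686]
tcp_rot: [-0.002, 0.727, 0.687, -0.003]
contact_force: [-25.7, 0.9, 22.6]
width: 0.0135
```

Firm stop reached. Release and rise.

```bash
python3 -m pendant '[[[-0.08,0,0],0,34],[[0,0,0],0,34],[[0,0,0],0,34],[[0,0,0.5],0,34],[[0,0,0.9],0,34],[[0,0,0.9],0,34],[[0,-0.5,0.5],0,34],[[0,-0.7,0],0,34]]'
python3 -m pendant '[[[0,-0.7,0],0,34],[[0,-0.5,0],0,34],[[0,0,0],0,34]]'
python3 - <<'E'
from h import *
snap("wrist","w30");snap("scene","s30");snap("top","t30")
crop("s30",130,130,360,310,3.4,"s30c")
E
```

```text
t: 48.35
position: [0.5045, 0.2748, 0.2837]
tcp_rot: [0.001, 0.727, 0.686, 0.002]
contact_force: [0.2, -0.5, -0.3]
width: 0.034
t: 48.65
position: [0.5032, 0.2244, 0.2805]
tcp_rot: [0.0, 0.728, 0.685, -0.0]
contact_force: [-0.5, -0.5, -0.6]
width: 0.0342
```

View pics/w30.png

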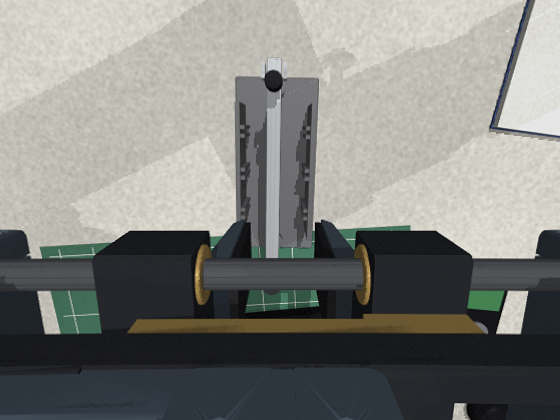

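View pics/s30c.png

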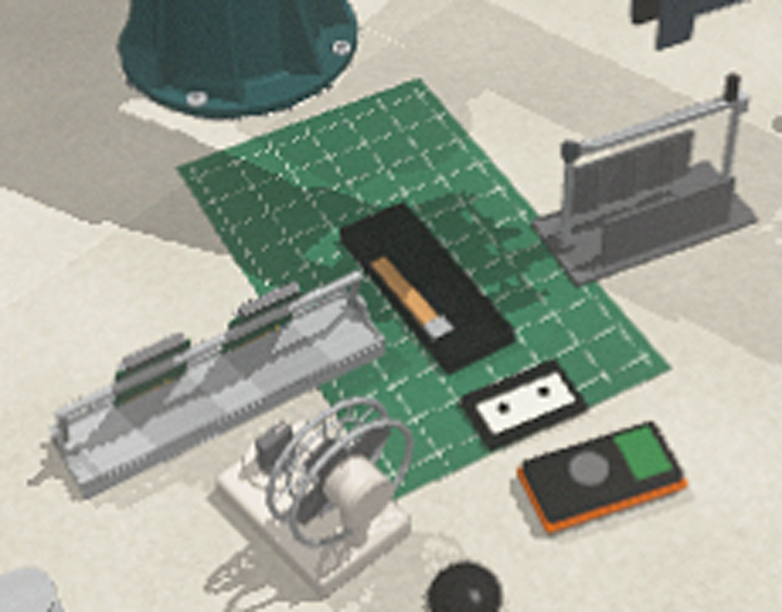

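View pics/t30.png

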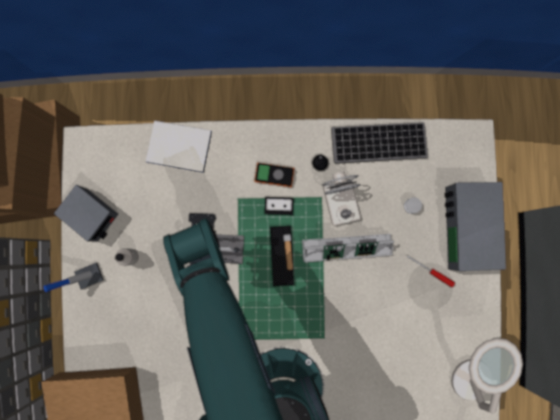

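Run:
```python
from h import *
crop("t30",255,215,405,300,5.2,"t30c")
crop("s30",225,175,290,250,8,"s30d")
S=cam("s30");T=cam("t30")
```

```text
(no output)
```

View pics/t30c.png

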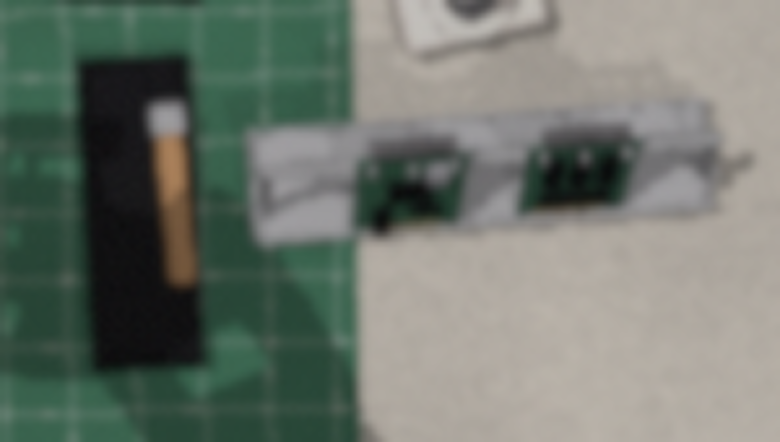

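View pics/s30d.png

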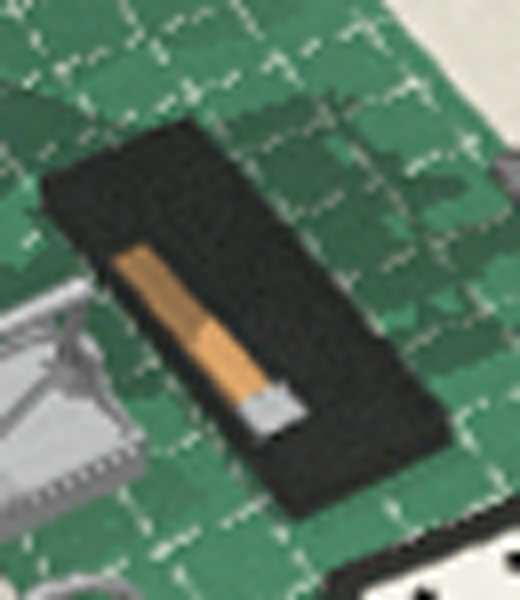

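Run:
```python
from h import *
S=cam("s30");T=cam("t30")
o=np.array([.4646,-.0068]);c,s=np.cos(.0304),np.sin(.0304)
for a,b in [((167,118),(275,410)),((180,286),(130,255))]:
    p=tri([(T,a[0]/5.2+255,a[1]/5.2+215),(S,b[0]/8+225,b[1]/8+175)]);d=p[:2]-o
    print(p.round(4),"local",(c*d[0]+s*d[1]).round(4),(-s*d[0]+c*d[1]).round(4))
```

```text
[ 0.5285 -0.0242  0.0205] local 0.0634 -0.0194
[ 0.4159 -0.0314  0.0135] local -0.0494 -0.0231
```

Run:
```python
from h import *
print(env.observe()["contact_force"]); print(env.hand_in())
```

```text
[-0.16891305  0.97231368  0.34630458]
the job is handed in; nothing more can be done
None
```

The job is done and handed in at about 49 s of the 208 s allowed, with the robot touching nothing. No verdict came back, so the results below are from my own last pictures and readings.

- **Brush:** it lies flat and lengthwise in the tool tray. It was knocked about 15 to 20 mm sideways after I laid it down, so it now sits near the tray's right-hand wall (the robot's right), but measured fully inside. I left it there.
- **Backrest:** raised, past upright and resting back on its stop.
- **Boards:** only two were in the rack, and the +45 mm slot was empty. Both lean on the backrest with the lower edge in the drip tray, puller bar up and component side outward, about 38 mm apart.
- **Fan knob:** pushed clockwise until it met a firm stop at about 37 N. In the picture its bar lies about a quarter turn from where it started.
- **Hold-down bar:** swung clear to about 1.45 rad before the boards came out. At the end I swung it back until it met a firm stop over the empty rack. At the start it stood about 0.07 rad off that position.
- **Other things on the bench:** compared by eye in the top view, they look unmoved.

No final check failed. The board heights and lean angles were judged from the pictures and not measured exactly.

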